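# Hang up the pipettes and book the set back in

### The job

Put every pipette that lies on the bench away in a free slot of the pipette stand: take it by the two steel caps on its head, lift it clear, ease the grip so that it swings plumb, grip it firmly again and hang it by its finger flange behind the lip of the comb. When all of them hang, take the barcode scanner, hold it still with its line of sight square on the label on the front of the stand, about 8 cm away, for a good second, and lay it back in its cradle. Leave the pipette that already hangs there and the other things on the bench alone.

Things in the scene. Friction and masses are not known exactly. Their poses are not given: they have to be found in the camera images.
- pip_red: Hand pipette, red button, 254 mm long, about 110 g. Origin on its long axis midway between two round steel caps (9 mm across, outer faces 32 mm apart along y) on the cheeks of its head. +x to the plunger (ends at 40 mm), -x to the nose (214 mm). Head 26 (y) x 24 (z), x -26..18; finger flange 40 (y) x 24 (z), x -34..-26; barrel 18 round; collar 24 round at x -180..-168. May be absent, as any of the four.
- pip_yellow: Same pipette as pip_red, yellow button. All lie flat on the bench, y level, axis 12 mm up. Centre of mass 65 mm from the origin towards the nose. Held by the caps alone, a grip of about 3 N lets it turn about them until it hangs nose down within 15 degrees, and a quick 15 mm bob up and down settles it plumb; 25 N then holds it so. Its nose needs 214 mm of room below the caps.
- pip_green: Same pipette as pip_red, green button.
- pip_blue: Same pipette as pip_red, blue button.
- hung_a: A pipette of the same make with an orange button that already hangs in slot2 of the stand, origin at its nose, 50 mm above the bench, +x up the pipette. One of hung_a and hung_b is absent. Leave it alone.
- hung_b: A pipette of the same make with an orange button that already hangs in slot4 of the stand, origin at its nose, 50 mm above the bench, +x up the pipette. One of hung_a and hung_b is absent. Leave it alone.
- stand: Fixed pipette stand, 400 mm wide (y); origin under the middle of its base, x from its open front to its back, z up. White base (x -95..75 mm) with a sloped front apron up to 35 mm high; on two posts at its ends a blue comb 10 mm thick, top 230 mm up, with five slots 24 mm wide, 70 mm apart, running from the open front x=-34 to x=16. A lip 7 mm high along the front (x -34..-28).
- slot1 (a point): Hanging place 1 of 5 (the -y end): centre of the slot on the comb's top face, axes as the stand's. A pipette hangs with its barrel in the slot and its flange, wide way along the stand's y, flat on the comb behind the lip: origin 34 mm above this point, nose 50 mm above the bench; play from 16 mm before to 7 mm behind this point.
- slot2 (a point): Hanging place 2 of 5 of the stand, as slot1.
- slot3 (a point): Hanging place 3 of 5 of the stand, as slot1.
- slot4 (a point): Hanging place 4 of 5 of the stand, as slot1.
- slot5 (a point): Hanging place 5 of 5 of the stand, as slot1.
- scanner: Hand barcode scanner, 170 g. Origin at the underside of its handle below the grip point, x to the head. Yellow handle 30 mm wide (y), 26 high (z 0..26), x -65..55 mm; grey head 44 x 56 x 34 mm at x 52..96, z -4..30. Starts in its cradle.
- window (a point): The scanner's red window under the front of its head, 86 mm ahead of the scanner's origin and 2 mm below it; its +x is the line of sight, forward and 57 degrees down when the handle is level; z and y span the view.
- label (a point): Barcode label (54 x 22 mm) in the middle of the stand's sloped front apron, 24 mm above the bench; z is the label's normal, pointing up and towards the stand's front (33 degrees from vertical); y along the label.
- cradle: Fixed scanner cradle, 130 x 70 mm foot, origin under its middle, x towards where the scanner's head points. Two saddles 8 mm thick at x=+-42 mm carry the handle 45 mm above the bench, between cheeks 40 mm apart and 12 mm high. The scanner in place has its origin 45 mm above the cradle's, axes the same.
- tipbox: Green box of pipette tips, 122 x 82 x 56 mm; origin at the centre of its underside. Leave alone.
- reagent: Amber bottle, 56 mm across, 110 high; origin at the centre of its underside. Leave alone.
- beaker: Glass beaker, 68 mm across, 80 high; origin at the centre of its underside. Leave alone.
- buffer: White bottle, 44 mm across, 85 high; origin at the centre of its underside. Leave alone.
- tuberack: Orange tube rack, 90 x 50 x 41 mm; origin at the centre of its underside. Leave alone.
- timer: Grey bench timer, 100 x 60 x 13 mm; origin at the centre of its underside. Leave alone.
There are look-alikes about, which are no part of the job. What is shaped like the scanner but pink is not meant. What is shaped like the cradle but pink is not meant.

How it is judged:
On the way, in this order (a step that is already met when the one before it is completed fails the run):
1. a pipette hangs plumb (within 10 degrees) from the gripper, clear of bench and stand (((angle between pip_red's own x axis and vertical below 0.17 rad and height (world z) of pip_red above 0.225 m and contact force between the fingers and pip_red above 0.5 N and contact force between pip_red and stand below 0.05 N and angular speed of pip_red below 0.5 rad/s) or (angle between pip_yellow's own x axis and vertical below 0.17 rad and height (world z) of pip_yellow above 0.225 m and contact force between the fingers and pip_yellow above 0.5 N and contact force between pip_yellow and stand below 0.05 N and angular speed of pip_yellow below 0.5 rad/s) or (angle between pip_green's own x axis and vertical below 0.17 rad and height (world z) of pip_green above 0.225 m and contact force between the fingers and pip_green above 0.5 N and contact force between pip_green and stand below 0.05 N and angular speed of pip_green below 0.5 rad/s) or (angle between pip_blue's own x axis and vertical below 0.17 rad and height (world z) of pip_blue above 0.225 m and contact force between the fingers and pip_blue above 0.5 N and contact force between pip_blue and stand below 0.05 N and angular speed of pip_blue below 0.5 rad/s))), for 0.3 s.
2. every pipette hangs in the stand (angle between each of pip_red, pip_yellow, pip_green, pip_blue's own x axis and vertical below 0.14 rad and z of pip_red in the frame of stand between 0.259 and 0.27 m and x of pip_red in the frame of stand between -0.023 and 0.016 m and y of pip_red in the frame of stand between -0.16 and 0.16 m and linear speed of each of pip_red, pip_yellow, pip_green, pip_blue below 0.03 m/s and z of pip_yellow in the frame of stand between 0.259 and 0.27 m and x of pip_yellow in the frame of stand between -0.023 and 0.016 m and y of pip_yellow in the frame of stand between -0.16 and 0.16 m and z of pip_green in the frame of stand between 0.259 and 0.27 m and x of pip_green in the frame of stand between -0.023 and 0.016 m and y of pip_green in the frame of stand between -0.16 and 0.16 m and z of pip_blue in the frame of stand between 0.259 and 0.27 m and x of pip_blue in the frame of stand between -0.023 and 0.016 m and y of pip_blue in the frame of stand between -0.16 and 0.16 m), for 0.2 s.
3. the scanner is held still for 0.8 s, label 50 to 120 mm ahead of its window, within 15 mm of the line of sight and within 20 degrees of square (x of label in the frame of window between 0.05 and 0.12 m and y of label in the frame of window between -0.015 and 0.015 m and z of label in the frame of window between -0.015 and 0.015 m and angle between the x axis of window and the z axis of label, either way round below 0.35 rad and angle between the y axis of window and the y axis of label, either way round below 0.35 rad and linear speed of scanner below 0.02 m/s and angular speed of scanner below 0.15 rad/s and contact force between the fingers and scanner above 0.5 N), for 0.8 s.
At the end, for the whole second after the job is handed in: Every pipette present hangs at rest in a slot of the stand, flange on the comb behind the lip, upright within 8 degrees, origin 29 to 40 mm above the comb; the scanner lies in its cradle on both saddles, head to the front, within 8 mm (all of step 2 and z of scanner in the frame of cradle between 0.041 and 0.05 m and x of scanner in the frame of cradle between -0.012 and 0.008 m and y of scanner in the frame of cradle between -0.008 and 0.008 m and x of window in the frame of cradle above 0.05 m and angle between the x axis of scanner and the x axis of cradle, either way round below 0.15 rad and angle between scanner's own z axis and vertical below 0.12 rad and linear speed of scanner below 0.02 m/s); the robot touches nothing.
It fails at once if the pipette already hanging is knocked out of its place (moved over 40 mm) (distance of any of hung_a, hung_b from where it was at the start of the episode above 0.04 m).
It fails at once if another thing on the bench is pushed over 60 mm or tipped over (distance of any of tipbox, reagent, beaker, buffer, tuberack, timer from where it was at the start of the episode above 0.06 m or angle between any of tipbox, reagent, beaker, buffer, tuberack, timer's own z axis and vertical above 0.5 rad).
Of pip_red, pip_yellow, pip_green, pip_blue only 3 to 4 are there at a start; the rules pass over those that are not, and their reading is None.
Of hung_a, hung_b only 1 to 1 are there at a start; the rules pass over those that are not, and their reading is None.
At some moment in a run one of pip_red, pip_yellow, pip_green, pip_blue may be knocked a few centimetres aside while the robot is not near it.
It also fails if it takes over 210 s, if anything falls off the work surface, if the arm or the gripper's body presses on something with over 40 N, if the wrist force passes 120 N, or if a joint passes its speed limit or range.

### The arm

A 6-joint arm with a two-finger parallel gripper is mounted at the origin on the work surface. World frame = base frame: x ahead of the robot, y to its left, z up, the work surface at z = 0. Lengths are in m, angles in rad, forces in N, time in s.
With the tool pointing down it reaches from about 0.375 to 0.925 m from the base axis. Payload 5.7 kg.
Tool frame: the origin (TCP) lies on the mounting face of the last link; the fingertips stand 182 mm ahead of it and the grasp point (between the pads) lies 163 mm ahead of it; y points along the fingers, x is the direction in which the jaws open and shut, and the axes are right-handed (so a half turn about y gives the same grasp; the last joint's range is limited). The gripper opens to 88 mm and grips with 3 to 60 N. Pads are 20 mm wide; open, the fingers measure 115 mm over their backs; the gripper's body (75 mm by 178 mm) begins 61 mm behind the grasp point.
Start: joints at [-1.337, 0.359, 1.51, -0, 1.272, -0.115], TCP at [0.205, -0.564, 0.405] pointing down, gripper open.
Joint ranges: [-2.97, 2.97], [-1.01, 2.36], [0.21, 2.38], [-0.96, 4.11], [0.2, 2.71], [-2.98, 2.98]. Speed limits (rad/s): [2.39, 2.39, 3.14, 3.14, 3.14, 3.14].

### API

Orientations are given as a unit quaternion [w, x, y, z].
In Python, from bench import readout, imaging, order gives the robot as it stands.
- The arm moves only by the tool step_arm, never from a script. Its argument "motion" is a list of rows, each a list of 7 numbers: the shift along the tool's x, y, z in cm, then the turn, a rotation vector about the tool's x, y, z in degrees, then the opening, from 0 (shut) to 1 (fully open). In form: [[x, y, z, wx, wy, wz, gripper], ...]. A call has 1 to 10 rows; each row shifts and turns the commanded pose from where the row before left it, along the tool's axes as they then stand; what a row does not reach is not made up. A row lasts 1/8 s, in which the tool goes at most 62.5 mm and 10.7 degrees, less where a joint would pass 70% of its speed; a pose out of reach is approached as far as the arm can. A call with a gripper value outside its range is refused whole. The fingers move at their own pace and stop on an object; "squeeze" is the grip in N (left out, the last holds). Time passes only in rows, so rows that do not move let the fingers close. It gives the time, the measured TCP pose, the force and the opening at its end, in the units of the state.
- readout.read_state(): the state, without advancing time (a new reading comes with each control period).
- imaging.snapshot(name): name is "scene" or "top" or "wrist"; returns a dict with "img" (400x640x3 uint8, red, green, blue), "depth" (400x640 float32, m along the optical axis (not along the pixel's ray), 0 where there is no reading), "camera_matrix" (3x3 intrinsics, pixels), "rvec" (rotation vector, rad) and "tvec" (3), from world to camera coordinates, as OpenCV has them. Camera axes: x right, y down, z forward; pixel columns grow to the right and rows downward; lengths in m; the calibration is good to about 2 mm. A picture is of the moment at which its call begins.
- order.job_done(): hands the job in, once; it reports no verdict.
The state is a dict: "clock": time; "qpos": joint angles; "dq": joint speeds; "tau": joint torques, N m; "tool_pos": TCP position; "tcp_rot": TCP orientation; "force": force on the tool from outside, world axes, zero at the start; "moment": the same for the moment, N m; "width": opening from 0.0 (shut) to 1.0 (fully open).
Only numpy, scipy, OpenCV 4.12 (cv2) and the standard library are available. Lean on these libraries where they do the work, as an engineer would, in place of code of your own. Each camera call takes 0.05 s, during which the arm holds its last target.

## Working session

There is one attempt and no reset: what is moved stays moved. The work goes in short steps, Python scripts to look and compute and a tool call to move; the robot and the scene stay as the last step left them, time stands still between calls to the robot, and variables do not carry over. Pictures are saved under pics/ and viewed, and the job is handed in when it is done.

Besides the shell and the picture viewer there is one more tool, called after "Emit:" as a command line: name --pt "numbers of a row" for each row, then --argument value for the rest. step_arm: Moves the arm, as the interface text tells. Its arguments: {"type":"object","properties":{"motion":{"type":"array"},"squeeze":{"type":"number"}},"required":["motion"]}

```bash
ls; mkdir -p pics; cat > h.py <<'E'
import numpy as np, cv2
from bench import readout, imaging, order
def snap(n,f=None):
    s=imaging.snapshot(n)
    np.savez('/tmp/'+(f or n)+'.npz',**s)
    if f: cv2.imwrite(f'pics/{f}.png',s['img'][:,:,::-1])
    return s
def load(f): return dict(np.load('/tmp/'+f+'.npz'))
def cam(s):
    R,_=cv2.Rodrigues(s['rvec']); return s['camera_matrix'],R,np.array(s['tvec']).reshape(3)
def plane(s,u,v,z):
    K,R,t=cam(s); d=R.T@np.linalg.inv(K)@np.array([u,v,1.]); c=-R.T@t
    return c+d*(z-c[2])/d[2]
def pts(s):
    K,R,t=cam(s); h,w=s['depth'].shape; u,v=np.meshgrid(np.arange(w),np.arange(h))
    P=np.stack([(u-K[0,2])/K[0,0],(v-K[1,2])/K[1,1],np.ones((h,w))],-1)*s['depth'][...,None]
    return (P-t)@R
def proj(s,p):
    K,R,t=cam(s); q=K@(R@np.array(p)+t); return q[:2]/q[2]
E
python3 - <<'E'
from h import *
print(readout.read_state())
for n in ('scene','top','wrist'):
    s=snap(n,n+'0'); K,R,t=cam(s); print(n,-R.T@t,R[2],K[0,0])
E
```

```text
pics
{'clock': 0.0, 'qpos': array([-1.33709326e+00,  3.59475064e-01,  1.51140844e+00,  1.04968032e-05,
        1.27252193e+00, -1.15109417e-01]), 'dq': array([-0.00100612, -0.00105672, -0.00227716, -0.0011431 , -0.0019582 ,
        0.00026256]), 'tau': array([ 1.17896478e-03, -5.15361714e+01, -2.70725209e+01,  6.76113786e-02,
        3.50623217e-02, -1.62215761e-04]), 'tool_pos': array([ 0.2049749 , -0.56351979,  0.40383627]), 'tcp_rot': array([ 0.57960391, -0.57874752,  0.40613079, -0.40517699]), 'force': array([ 0.03802995, -0.159916  , -0.45589033]), 'moment': array([ 0.0540299 ,  0.01110669, -0.00077057]), 'width': 0.9991740912273723}
scene [1.56120232 0.45848991 1.01120456] [-0.74837093 -0.31668127 -0.58279836] 503.168938215968
top [ 0.32590651 -0.00229783  1.69747847] [ 0.09330883  0.00801046 -0.99560499] 419.5186540607122
wrist [ 0.27219902 -0.53973244  0.38400222] [-0.24749672 -0.08851943 -0.96483661] 326.33739773317325
```

View pics/scene0.png

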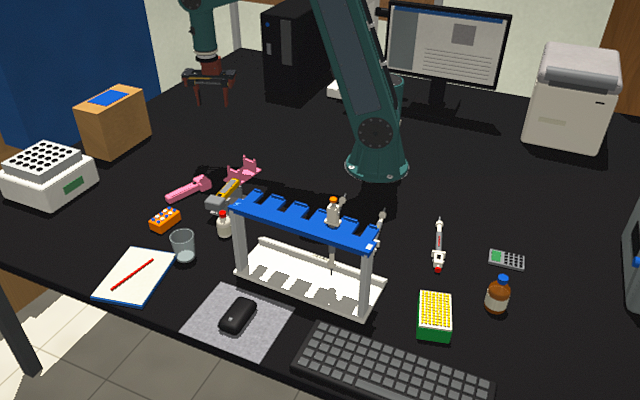

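View pics/top0.png

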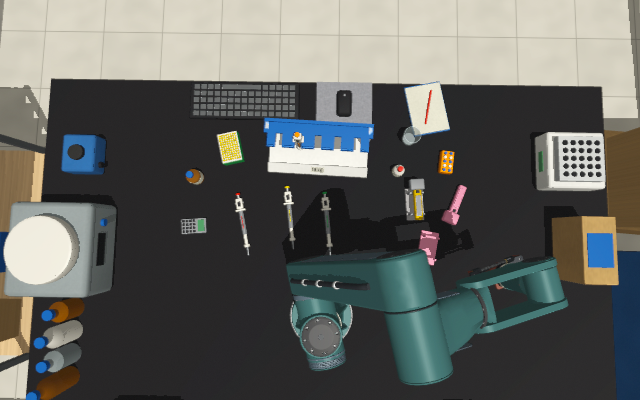

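View pics/wrist0.png

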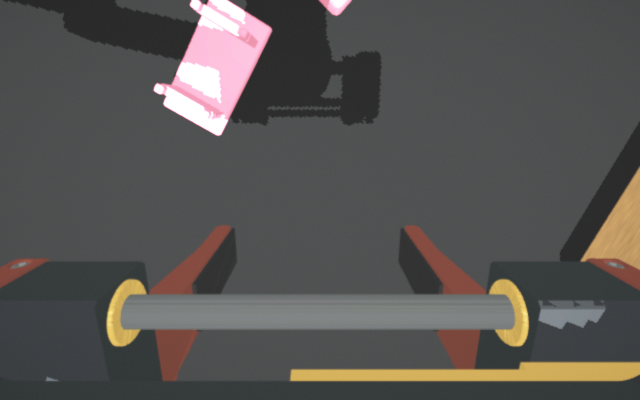

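```bash
python3 - <<'E'
from h import *
s=load('top0')
c=s['img'][105:265,220:480,::-1]
cv2.imwrite('pics/topcrop.png',cv2.resize(c,None,fx=3,fy=3,interpolation=cv2.INTER_CUBIC))
hsv=cv2.cvtColor(s['img'],cv2.COLOR_RGB2HSV); P=pts(s)
# blue comb
m=(hsv[...,0]>100)&(hsv[...,0]<118)&(hsv[...,1]>150)&(hsv[...,2]>80)
m[:110]=0;m[185:]=0;m[:,:255]=0;m[:,385:]=0
print(m.sum(), np.percentile(P[m],[2,50,98],axis=0))
mz=m&(abs(P[...,2]-.23)<.006)
print('toptop',mz.sum(),cv2.minAreaRect(P[mz][:,:2].astype(np.float32)))
w=(hsv[...,1]<60)&(hsv[...,2]>140)&(P[...,2]<.06)&(P[...,2]>0.0)
w[:110]=0;w[200:]=0;w[:,:255]=0;w[:,385:]=0
print('base',cv2.minAreaRect(P[w][:,:2].astype(np.float32)))
st=readout.read_state()
from scipy.spatial.transform import Rotation as Ro
q=st['tcp_rot'];print(Ro.from_quat([q[1],q[2],q[3],q[0]]).as_matrix().round(3))
E
```

```text
2416 [[ 0.61815917 -0.15689635  0.22244519]
 [ 0.68024619  0.01515444  0.23061546]
 [ 0.72293615  0.20290017  0.24023573]]
toptop 2023 ((0.6706298589706421, 0.021675288677215576), (0.3895139992237091, 0.10280865430831909), 87.62824249267578)
base ((0.6422234773635864, 0.015995681285858154), (0.3722444474697113, 0.4211161136627197), 0.8634244203567505)
[[ 0.342 -0.     0.94 ]
 [-0.94   0.001  0.342]
 [-0.001 -1.     0.   ]]
```

View pics/topcrop.png

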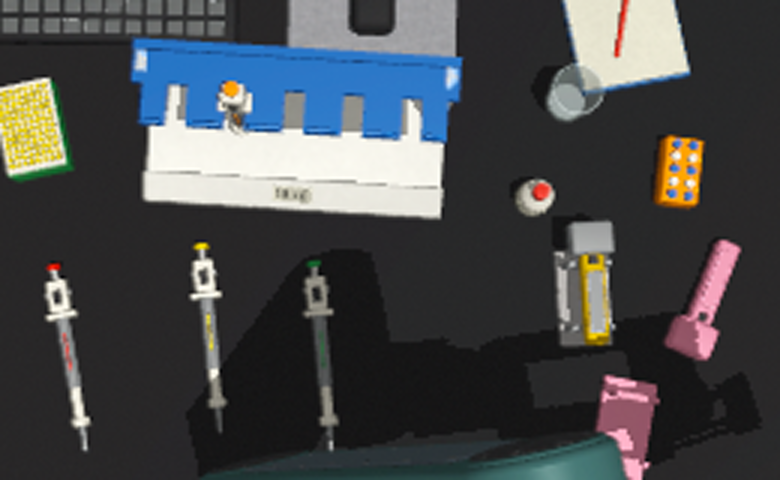

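```bash
cat >> h.py <<'E'
def ortho(s,z,x0,x1,y0,y1,res=.001,f=None):
    # rows: x decreasing downward, cols: y decreasing rightwards
    H=int((x1-x0)/res);W=int((y1-y0)/res)
    K,R,t=cam(s)
    # world (x,y,z) for (col,row): x=x1-row*res, y=y1-col*res
    A=np.array([[0,-res,x1],[-res,0,y1],[0,0,z],[0,0,1.]])
    M=K@np.hstack([R,t[:,None]])@A
    im=cv2.warpPerspective(s['img'],M,(W,H),flags=cv2.INTER_LINEAR|cv2.WARP_INVERSE_MAP)
    if f: cv2.imwrite(f'pics/{f}.png',im[:,:,::-1])
    return im
E
python3 - <<'E'
from h import *
s=load('top0')
ortho(s,.23,.57,.77,-.22,.24,f='o_comb',res=.0006)
ortho(s,.012,.2,.6,-.1,.35,f='o_pip',res=.0007)
ortho(s,.045,.35,.6,-.45,-.15,f='o_scan',res=.0005)
E
```

```text
(no output)
```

View pics/o_comb.png

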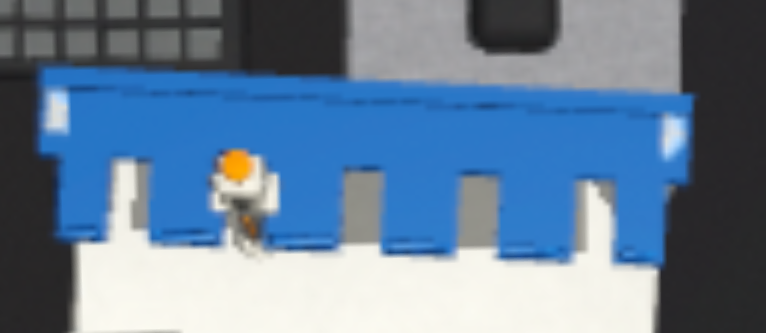

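View pics/o_pip.png

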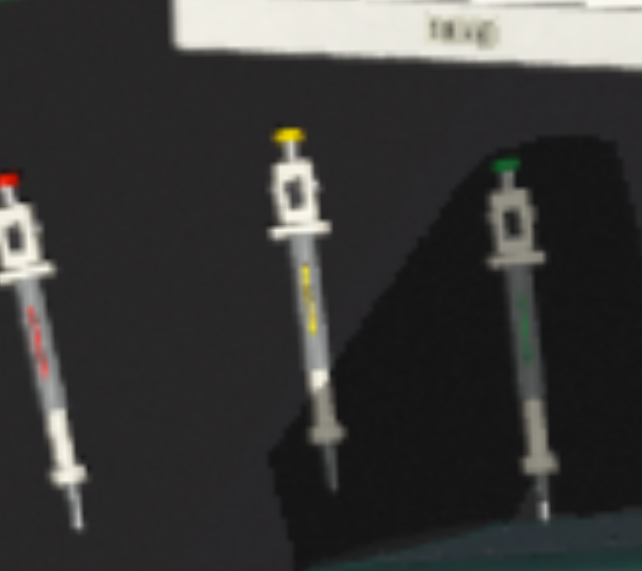

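View pics/o_scan.png

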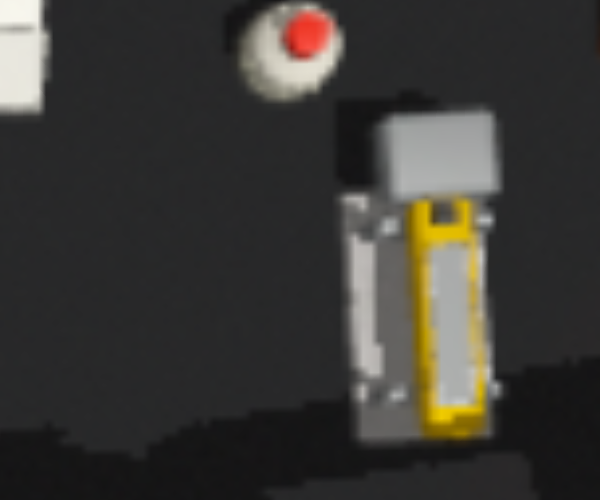

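Emit:
step_arm --pt "0 0 2 0 6.3 0 0.8" --pt "0 0 4 0 6.3 0 0.8" --pt "-4 0 4 0 0 0 0.8" --pt "-5 0 3.5 0 0 0 0.8" --pt "-5 0 3 0 0 0 0.8" --pt "-5 0 3 0 0 0 0.8" --pt "-5 0 3 0 0 0 0.8" --pt "-5 0 3 0 0 0 0.8" --pt "-5 0 2 0 0 0 0.8" --pt "-5 0 2 0 0 0 0.8" --squeeze 25

```text
clock: 1.4
tool_pos: [0.4458, -0.1288, 0.4046]
tcp_rot: [0.531, -0.531, 0.467, -0.467]
force: [0.1, -0.2, 0.2]
width: 0.799
```

Emit:
step_arm --pt "-5 0 1 0 0 0 0.8" --pt "-5 0 1 0 0 0 0.8" --pt "-5 0 1 0 0 0 0.8" --pt "-5 0 1 0 0 0 0.8" --pt "-4 0 1 0 0 0 0.8" --pt "-4 0 1 0 0 0 0.8" --pt "0 0 0 0 0 0 0.8" --pt "0 0 0 0 0 0 0.8"

```text
clock: 2.4
tool_pos: [0.4689, 0.1545, 0.4044]
tcp_rot: [-0.531, 0.532, -0.467, 0.466]
force: [0.3, -0.5, 0.3]
width: 0.802
```

```bash
cat >> h.py <<'E'
from scipy.spatial.transform import Rotation as Ro
def st():
    s=readout.read_state(); q=s['tcp_rot']; R=Ro.from_quat([q[1],q[2],q[3],q[0]]).as_matrix()
    return s,np.array(s['tool_pos']),R
def Rdown(yawdeg):
    p=np.radians(yawdeg); return np.array([[np.sin(p),0,np.cos(p)],[-np.cos(p),0,np.sin(p)],[0,-1,0]])
def goto(p,yaw=None,R2=None):
    s,c,R=st()
    if R2 is None: R2=Rdown(yaw)
    d=R.T@(np.array(p)-c)*100; r=np.degrees(Ro.from_matrix(R.T@R2).as_rotvec())
    d2=R2.T@(np.array(p)-c)*100
    print('t',round(s['clock'],2),'pos',c.round(4),'yaw',np.degrees(np.arctan2(R[0,0],-R[1,0])).round(2),'tilt',np.degrees(np.arccos(-R[2,1])).round(2),'w',round(s['width'],3),'F',np.round(s['force'],1))
    print('shift cm',d.round(2),'turn',r.round(2),'| shift in target axes',d2.round(2))
E
python3 - <<'E'
from h import *
goto([.4707,.1432,.40],7.4)
snap('wrist','w1');s=snap('top','t1');snap('scene','s1')
E
```

```text
t 2.4 pos [0.4689 0.1545 0.4044] yaw 7.43 tilt 0.06 w 0.802 F [ 0.3 -0.5  0.3]
shift cm [1.14 0.44 0.04] turn [0.05 0.03 0.03] | shift in target axes [1.14 0.44 0.04]
```

View pics/w1.png

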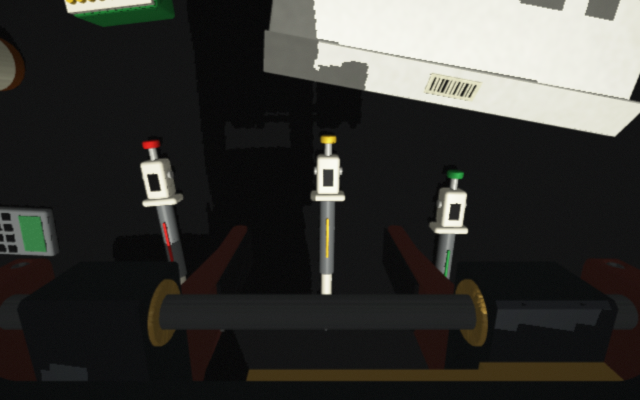

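View pics/t1.png

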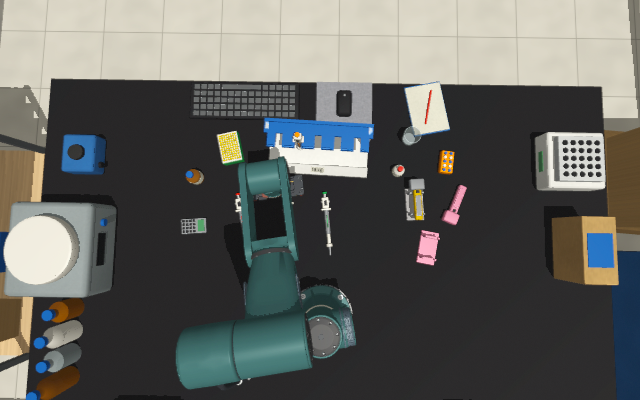

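View pics/s1.png

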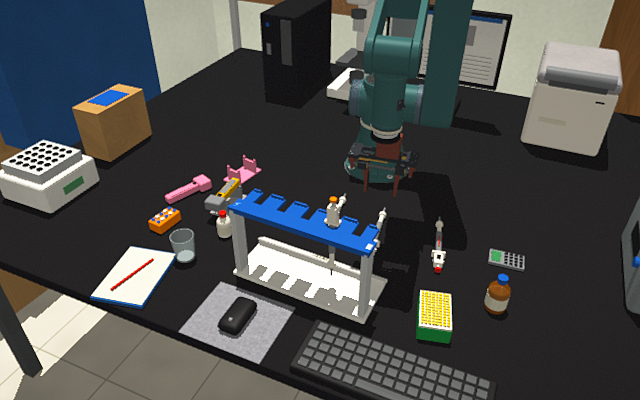

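```bash
python3 - <<'E'
from h import *
s=load('w1')
cv2.imwrite('pics/w1c.png',cv2.resize(s['img'][120:300,120:480,::-1],None,fx=2.2,fy=2.2,interpolation=cv2.INTER_CUBIC))
for n,u,v in [('ybutton',328,137),('yflange',328,196.5),('ynose coll',326,285),('gbut',455.5,172),('gfl',449.5,228),('rbut',150,143),('rfl',163,200)]:
    print(n,plane(s,u,v,.016).round(4))
print([plane(s,u,v,z).round(4) for u,v,z in((427,85,.03),(480,88,.03))])
E
```

```text
ybutton [0.5083 0.1464 0.016 ]
yflange [0.44  0.137 0.016]
ynose coll [0.3246 0.1235 0.016 ]
gbut [ 0.4878 -0.0042  0.016 ]
gfl [ 0.4198 -0.0135  0.016 ]
rbut [0.4761 0.3434 0.016 ]
rfl [0.4109 0.3286 0.016 ]
[array([0.5751, 0.0531, 0.03  ]), array([ 0.5793, -0.0018,  0.03  ])]
```

View pics/w1c.png

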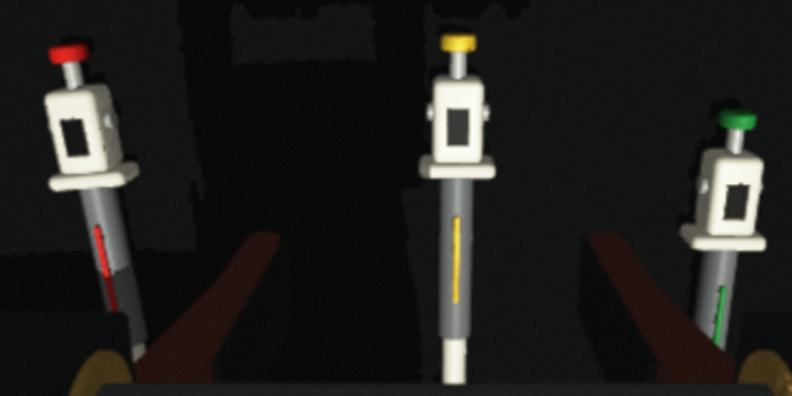

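```bash
python3 - <<'E'
from h import *
s=load('w1')
print(plane(s,328.2,170.9,.012), plane(s,452.5,120+186/2.2,.012),plane(s,120+110/2.2-7,120+122/2.2,.012))
goto([.4695,.1415,.187],7.6)
E
```

```text
[0.46949286 0.14070288 0.012     ] [ 0.44815395 -0.01195606  0.012     ] [0.43946384 0.33056895 0.012     ]
t 2.55 pos [0.469  0.1538 0.4046] yaw 7.31 tilt 0.03 w 0.798 F [-0.5 -1.1 -0.5]
shift cm [ 1.22 21.76 -0.1 ] turn [ 0.02 -0.29  0.01] | shift in target axes [ 1.22 21.76 -0.12]
```

Emit:
step_arm --pt "1.2 4 0 0 0 0 0.8" --pt "0 5 0 0 0 0 0.8" --pt "0 5 0 0 0 0 0.8" --pt "0 4 0 0 0 0 0.8" --pt "0 2 0 0 0 0 0.8" --pt "0 1 0 0 0 0 0.8" --pt "0 0 0 0 0 0 0.8" --pt "0 0 0 0 0 0 0.8"

```text
clock: 3.55
tool_pos: [0.4712, 0.1428, 0.1956]
tcp_rot: [0.532, -0.531, 0.466, -0.467]
force: [-0.4, 0.0, -0.1]
width: 0.799
```

```bash
python3 - <<'E'
from h import *
goto([.4695,.1415,.187],7.6)
snap('wrist','w2')
E
```

```text
t 3.55 pos [0.4712 0.1428 0.1956] yaw 7.37 tilt 0.1 w 0.799 F [-0.4  0.  -0.1]
shift cm [ 0.11  0.86 -0.19] turn [-0.1  -0.23 -0.01] | shift in target axes [ 0.11  0.86 -0.19]
```

View pics/w2.png

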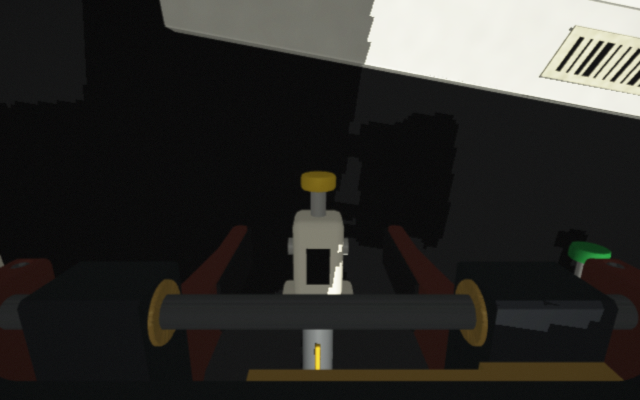

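```bash
python3 - <<'E'
from h import *
s=load('w2')
p=plane(s,318,245,.012);print(p); goto([p[0],p[1],.187],7.4)
E
```

```text
[0.47058785 0.14155536 0.012     ]
t 3.6 pos [0.4712 0.1429 0.1957] yaw 7.37 tilt 0.11 w 0.8 F [ 0.2 -0.2 -1. ]
shift cm [ 0.12  0.87 -0.08] turn [-0.11 -0.03 -0.01] | shift in target axes [ 0.12  0.87 -0.08]
```

Emit:
step_arm --pt "0.1 0.9 -0.1 0 0 0 0.8" --pt "0 0 0 0 0 0 0.8" --pt "0 0 0 0 0 0 0" --pt "0 0 0 0 0 0 0" --pt "0 0 0 0 0 0 0" --pt "0 0 0 0 0 0 0" --pt "0 0 0 0 0 0 0" --squeeze 25

```text
clock: 4.47
tool_pos: [0.4699, 0.1418, 0.1857]
tcp_rot: [0.531, -0.531, 0.467, -0.467]
force: [-0.6, 0.3, -0.2]
width: 0.359
```

Emit:
step_arm --pt "0 -1 0 0 0 0 0" --pt "0 -2 0 0 0 0 0" --pt "0 -4 0 0 0 0 0" --pt "0 -5 0 0 0 0 0" --pt "0 -5 0 0 0 0 0" --pt "0 -5 0 0 0 0 0" --pt "0 -4 0 0 0 0 0" --pt "0 -2 0 0 0 0 0" --pt "0 0 0 0 0 0 0" --pt "0 0 0 0 0 0 0"

```text
clock: 5.72
tool_pos: [0.4692, 0.1417, 0.4648]
tcp_rot: [-0.531, 0.532, -0.467, 0.466]
force: [-0.4, -0.1, -1.3]
width: 0.356
```

```bash
python3 - <<'E'
from h import *
goto([.47,.14,.466],-2.7)
snap('scene','s2')
E
```

```text
t 5.72 pos [0.4692 0.1417 0.4648] yaw 7.38 tilt 0.09 w 0.356 F [-0.4 -0.1 -1.3]
shift cm [ 0.18 -0.12  0.06] turn [ 0.09 10.08  0.  ] | shift in target axes [ 0.16 -0.12  0.09]
```

View pics/s2.png

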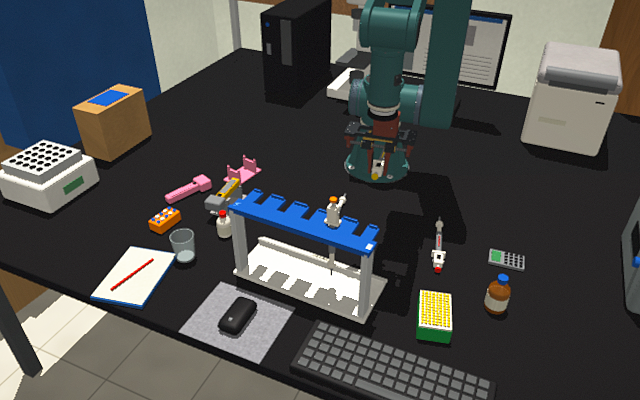

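Emit:
step_arm --pt "0 0 0 0 0 0 0" --pt "0 0 0 0 0 0 0" --pt "0 0 0 0 0 0 0" --pt "0 0 0 0 0 0 0" --pt "0 0 0 0 0 0 0" --pt "0 0 0 0 0 0 0" --pt "0 -1.5 0 0 0 0 0" --pt "0 1.5 0 0 0 0 0" --pt "0 -1.5 0 0 0 0 0" --pt "0 1.5 0 0 0 0 0" --squeeze 3

```text
clock: 7.02
tool_pos: [0.4708, 0.1419, 0.4674]
tcp_rot: [0.533, -0.53, 0.466, -0.468]
force: [0.4, 0.1, -1.8]
width: 0.362
```

```bash
python3 - <<'E'
from h import *
goto([.47,.14,.466],-2.7)
snap('scene','s3')
snap('wrist','w3')
E
```

```text
t 7.03 pos [0.4708 0.1419 0.4674] yaw 7.39 tilt 0.28 w 0.362 F [ 0.4  0.1 -1.8]
shift cm [ 0.18  0.14 -0.1 ] turn [-0.28 10.09 -0.04] | shift in target axes [ 0.2   0.14 -0.07]
```

View pics/s3.png

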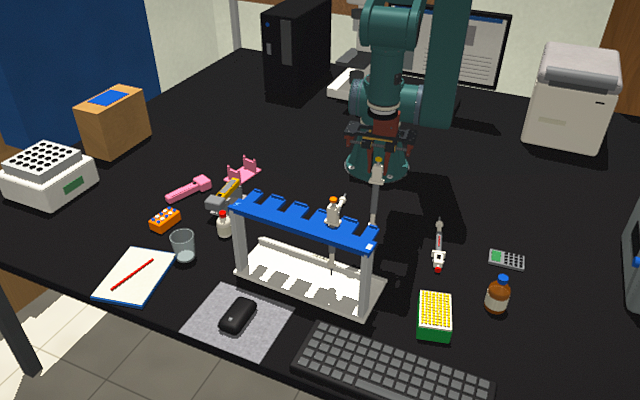

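View pics/w3.png

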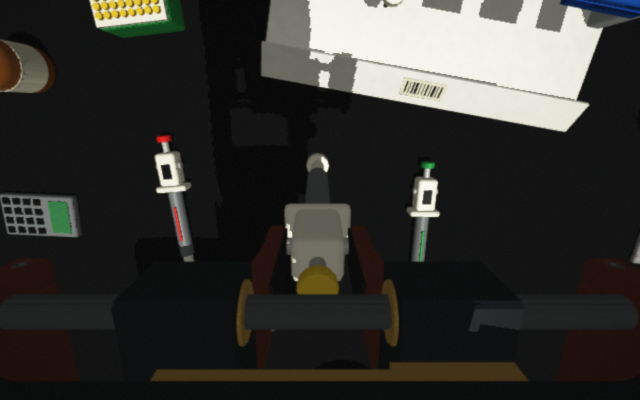

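Emit:
step_arm --pt "0 0 0 0 0 0 0" --pt "0 0 0 0 0 0 0" --pt "0 0 0 0 0 0 0" --pt "0 0 0 0 0 0 0" --squeeze 25

```text
clock: 7.62
tool_pos: [0.4699, 0.1418, 0.4658]
tcp_rot: [0.531, -0.531, 0.467, -0.467]
force: [-0.8, 0.0, -2.1]
width: 0.356
```

```bash
cat >> h.py <<'E'
def plumb(f='sp'):
    s=snap('scene',f); P=pts(s); _,c,_=st()
    m=(s['depth']>0)&(abs(P[...,0]-c[0])<.07)&(abs(P[...,1]-c[1])<.05)&(P[...,2]<c[2]-.21)&(P[...,2]>c[2]-.42)&(P[...,2]>.04)
    Q=P[m]
    print('n',m.sum(),'tcp',c.round(4))
    if m.sum()>20:
        for i in range(2):
            ax=np.polyfit(Q[:,2],Q[:,0],1);ay=np.polyfit(Q[:,2],Q[:,1],1)
            r=np.hypot(Q[:,0]-np.polyval(ax,Q[:,2]),Q[:,1]-np.polyval(ay,Q[:,2])); Q=Q[r<.01]
        print('tilt deg x,y',np.degrees([ax[0],ay[0]]).round(2),'surface at tcp-.2',np.polyval(ax,c[2]-.2).round(4),np.polyval(ay,c[2]-.2).round(4), 'zmin',Q[:,2].min().round(4))
E
python3 - <<'E'
from h import *
plumb('s4')
s=load('w3')
E
```

```text
n 258 tcp [0.4699 0.1418 0.4658]
tilt deg x,y [-1.24 -0.17] surface at tcp-.2 0.482 0.1426 zmin 0.1155
```

Emit:
step_arm --pt "0 0 0 0 5 0 0" --pt "0 0 0 0 5.1 0 0" --pt "1.5 0 1 0 0 0 0" --pt "2.5 0 1.5 0 0 0 0" --pt "2.5 0 1.5 0 0 0 0" --pt "2.5 0 1.5 0 0 0 0" --pt "1.6 0 1 0 0 0 0" --pt "0.5 0 0.4 0 0 0 0" --pt "0 0 0 0 0 0 0" --pt "0 0 0 0 0 0 0"

```text
clock: 8.93
tool_pos: [0.5331, 0.0282, 0.4656]
tcp_rot: [0.488, -0.488, 0.512, -0.511]
force: [0.4, 0.1, -1.4]
width: 0.356
```

```bash
python3 - <<'E'
from h import *
goto([.534,.0273,.466],-2.7)
plumb('s5'); snap('wrist','w5')
E
```

```text
t 8.93 pos [0.5331 0.0282 0.4656] yaw -2.67 tilt 0.04 w 0.356 F [ 0.4  0.1 -1.4]
shift cm [ 0.09 -0.04  0.09] turn [ 0.03  0.03 -0.02] | shift in target axes [ 0.09 -0.04  0.09]
n 139 tcp [0.5331 0.0283 0.4657]
tilt deg x,y [-1.77  0.64] surface at tcp-.2 0.5444 0.0287 zmin 0.1177
```

View pics/w5.png

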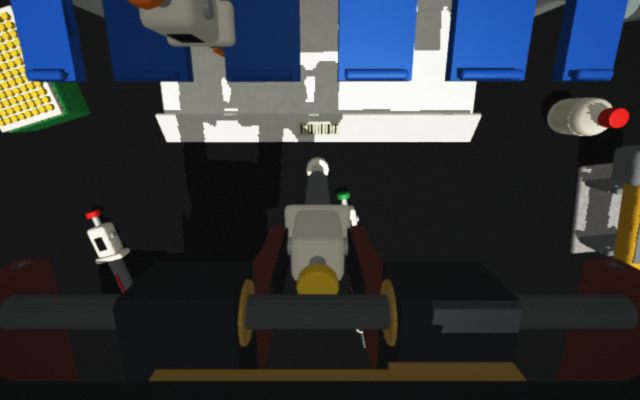

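View pics/s5.png

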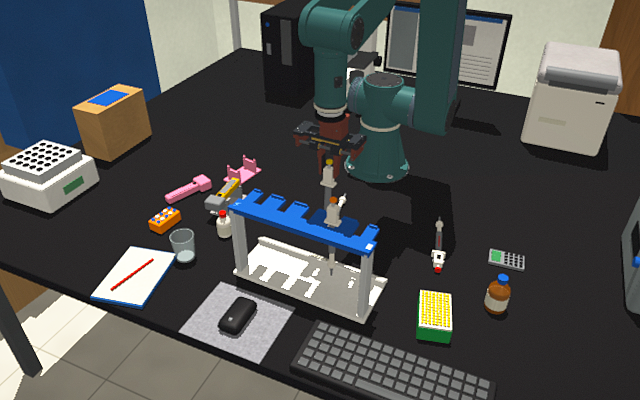

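```bash
python3 - <<'E'
from h import *
s=load('w5')
cv2.imwrite('pics/w5c.png',cv2.resize(s['img'][0:100,60:640,::-1],None,fx=1.37,fy=3,interpolation=cv2.INTER_CUBIC))
for u in (190,226,300,338,412,448,534,561): print(u,plane(s,u,76,.23).round(4))
goto([.654,.0216,.466],-2.7)
E
```

```text
190 [0.6264 0.1026 0.23  ]
226 [0.6254 0.0802 0.23  ]
300 [0.6232 0.0341 0.23  ]
338 [0.6221 0.0105 0.23  ]
412 [ 0.6199 -0.0356  0.23  ]
448 [ 0.6189 -0.058   0.23  ]
534 [ 0.6164 -0.1115  0.23  ]
561 [ 0.6156 -0.1284  0.23  ]
t 9.03 pos [0.5331 0.0283 0.4657] yaw -2.65 tilt 0.02 w 0.355 F [-0.7  0.  -0.8]
shift cm [ 0.11 -0.03 12.11] turn [ 0.01  0.05 -0.02] | shift in target axes [ 0.1  -0.03 12.11]
```

View pics/w5c.png

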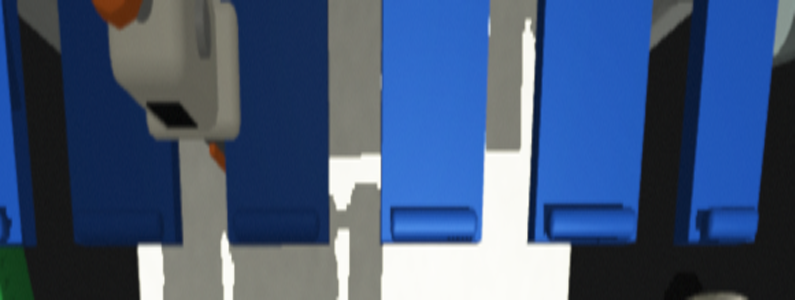

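Emit:
step_arm --pt "0.1 0 1 0 0 0 0" --pt "0 0 1.5 0 0 0 0" --pt "0 0 1.5 0 0 0 0" --pt "0 0 1.5 0 0 0 0" --pt "0 0 1.5 0 0 0 0" --pt "0 0 1.5 0 0 0 0" --pt "0 0 1.5 0 0 0 0" --pt "0 0 1.3 0 0 0 0" --pt "0 0 0.6 0 0 0 0" --pt "0 0 0 0 0 0 0"

```text
clock: 10.28
tool_pos: [0.6526, 0.021, 0.4655]
tcp_rot: [0.488, -0.488, 0.512, -0.512]
force: [-0.2, 0.5, -1.1]
width: 0.358
```

```bash
python3 - <<'E'
from h import *
goto([.653,.021,.438],-2.7)
snap('scene','s6'); snap('wrist','w6')
s=load('s6');cv2.imwrite('pics/s6c.png',cv2.resize(s['img'][120:290,200:400,::-1],None,fx=3.5,fy=3.5,interpolation=cv2.INTER_CUBIC))
E
```

```text
t 10.28 pos [0.6526 0.021  0.4655] yaw -2.71 tilt 0.02 w 0.358 F [-0.2  0.5 -1.1]
shift cm [-0.01  2.75  0.04] turn [ 0.02 -0.01 -0.  ] | shift in target axes [-0.01  2.75  0.04]
```

View pics/s6c.png

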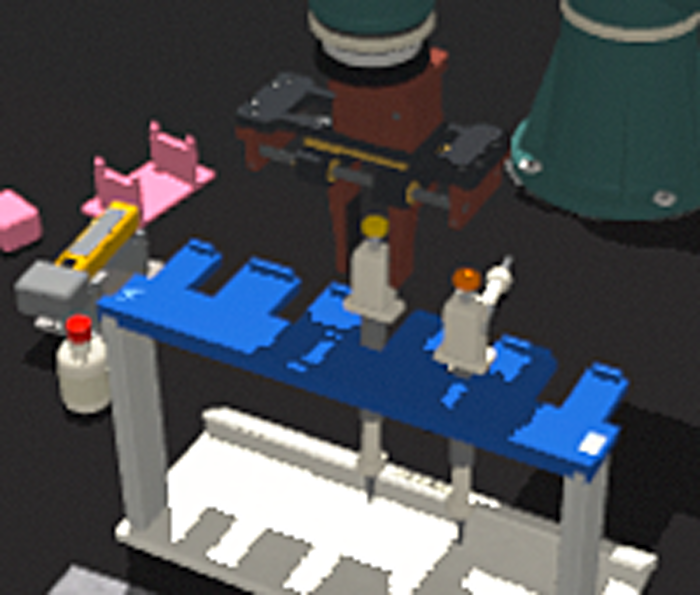

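View pics/w6.png

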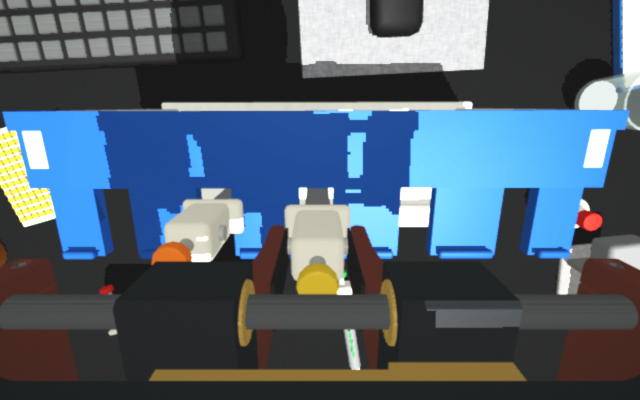

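Emit:
step_arm --pt "0 0.8 0 0 0 0 0" --pt "0 0.8 0 0 0 0 0" --pt "0 0.7 0 0 0 0 0" --pt "0 0.3 0 0 0 0 0" --pt "0 0 0 0 0 0 0"

```text
clock: 11.0
tool_pos: [0.6527, 0.021, 0.4433]
tcp_rot: [-0.489, 0.487, -0.51, 0.513]
force: [-3.9, 0.7, 15.7]
width: 0.355
```

Emit:
step_arm --pt "0 0.2 0 0 0 0 0" --pt "0 0 0 0 0 0 0"

```text
clock: 11.25
tool_pos: [0.6527, 0.021, 0.443]
tcp_rot: [-0.49, 0.486, -0.51, 0.513]
force: [-6.0, 0.7, 25.6]
width: 0.357
```

```bash
python3 - <<'E'
from h import *
s=snap('scene','s7'); snap('wrist','w7')
cv2.imwrite('pics/s7c.png',cv2.resize(s['img'][160:270,270:370,::-1],None,fx=5.5,fy=5.5,interpolation=cv2.INTER_CUBIC))
P=pts(s)
i=s['img'];hsv=cv2.cvtColor(i,cv2.COLOR_RGB2HSV)
m=(hsv[...,0]>100)&(hsv[...,0]<120)&(hsv[...,1]>150)&(abs(P[...,2]-.23)<.03)&(P[...,0]>.66)&(abs(P[...,1])<.2)&(P[...,0]<.70)
print('comb z',np.percentile(P[m][:,2],[10,50,90]))
E
```

```text
comb z [0.22841201 0.23042548 0.23244399]
```

View pics/s7c.png

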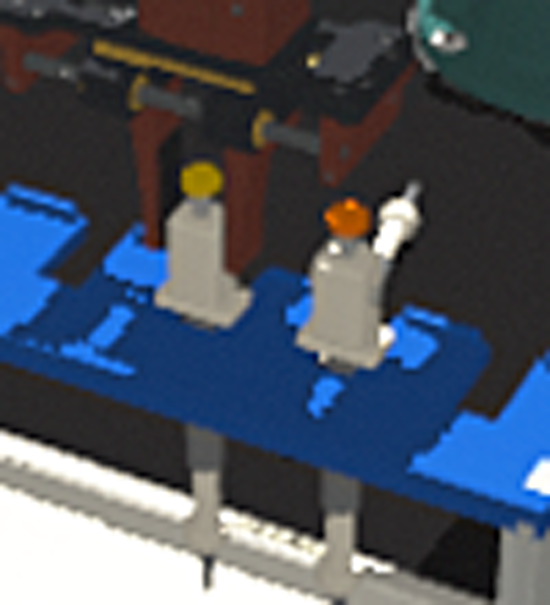

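View pics/w7.png

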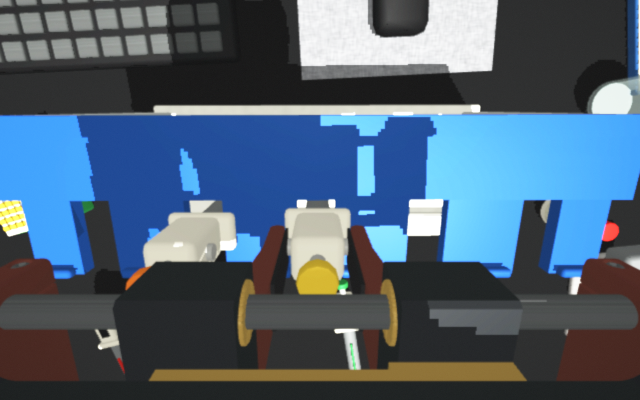

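```bash
python3 - <<'E'
from h import *
s=load('s7');P=pts(s);hsv=cv2.cvtColor(s['img'],cv2.COLOR_RGB2HSV)
for n,a,b in(('yel',24,34),('org',8,18)):
    m=(hsv[...,0]>=a)&(hsv[...,0]<=b)&(hsv[...,1]>180)&(P[...,2]>.27)&(P[...,2]<.33)&(P[...,0]>.6)
    v,u=np.where(m); print(n,m.sum(),u.mean(),v.mean(),P[m].mean(0).round(4),P[m][:,2].max())
E
```

```text
yel 34 306.0 192.2058823529412 [0.6584 0.0211 0.3036] 0.30673334710971295
org 39 330.9230769230769 199.69230769230768 [0.6588 0.0873 0.3014] 0.3061167908806051
```

Emit:
step_arm --pt "0 -0.3 0 0 0 0 0" --pt "0 0 0 0 0 0 0" --pt "0 0 0 0 0 0 0.45" --pt "0 0 0 0 0 0 0.55" --pt "0 0 0 0 0 0 0.55" --pt "0 0 0 0 0 0 0.55" --pt "0 -1 0 0 0 0 0.55" --pt "0 -3 0 0 0 0 0.55" --pt "0 -4 0 0 0 0 0.55" --pt "0 -2 0 0 0 0 0.55"

```text
clock: 12.6
tool_pos: [0.6526, 0.021, 0.5441]
tcp_rot: [-0.489, 0.487, -0.511, 0.513]
force: [0.0, 0.5, -0.0]
width: 0.551
```

```bash
python3 - <<'E'
from h import *
goto([.4485,-.0110,.40],6)
s=snap('scene','s8')
cv2.imwrite('pics/s8c.png',cv2.resize(s['img'][120:290,200:400,::-1],None,fx=3.5,fy=3.5,interpolation=cv2.INTER_CUBIC))
P=pts(s);hsv=cv2.cvtColor(s['img'],cv2.COLOR_RGB2HSV)
for n,a,b in(('yel',24,34),('org',8,18)):
    m=(hsv[...,0]>=a)&(hsv[...,0]<=b)&(hsv[...,1]>180)&(P[...,2]>.27)&(P[...,2]<.33)&(P[...,0]>.6)
    v,u=np.where(m); print(n,m.sum(),u.mean(),v.mean(),P[m].mean(0).round(4),P[m][:,2].max())
E
```

```text
t 12.6 pos [0.6526 0.021  0.5441] yaw -2.71 tilt 0.24 w 0.551 F [ 0.   0.5 -0. ]
shift cm [  4.16  14.33 -20.29] turn [-0.24 -8.71  0.02] | shift in target axes [  1.05  14.41 -20.63]
yel 32 306.03125 192.15625 [0.6583 0.0212 0.3038] 0.3067259287311933
org 27 332.3703703703704 200.07407407407408 [0.66   0.0917 0.3024] 0.3066752353857873
```

View pics/s8c.png

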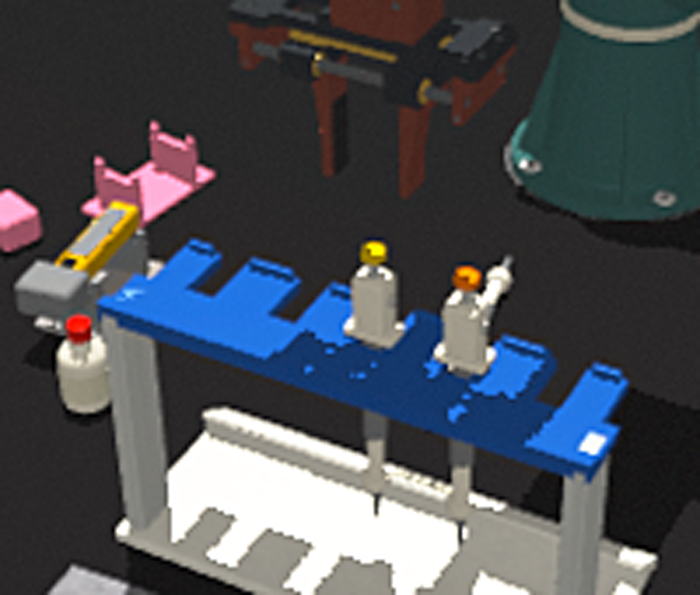

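Emit:
step_arm --pt "0 0 -1.5 0 -8.7 0 0.8" --pt "0 0 -4.5 0 0 0 0.8" --pt "0 0 -5 0 0 0 0.8" --pt "0.5 3 -5 0 0 0 0.8" --pt "0.5 5 -3 0 0 0 0.8" --pt "0 5 -1.6 0 0 0 0.8" --pt "0 5 0 0 0 0 0.8" --pt "0 3 0 0 0 0 0.8" --pt "0 0 0 0 0 0 0.8" --pt "0 0 0 0 0 0 0.8"

```text
clock: 13.9
tool_pos: [0.4491, -0.0082, 0.3317]
tcp_rot: [0.526, -0.525, 0.473, -0.474]
force: [0.4, 0.4, 0.4]
width: 0.802
```

```bash
python3 - <<'E'
from h import *
goto([.4485,-.0110,.187],6)
s=snap('wrist','w9')
E
```

```text
t 13.9 pos [ 0.4491 -0.0082  0.3317] yaw 5.99 tilt 0.08 w 0.802 F [0.4 0.4 0.4]
shift cm [ 0.26 14.47 -0.11] turn [-0.08 -0.01  0.02] | shift in target axes [ 0.27 14.47 -0.09]
```

View pics/w9.png

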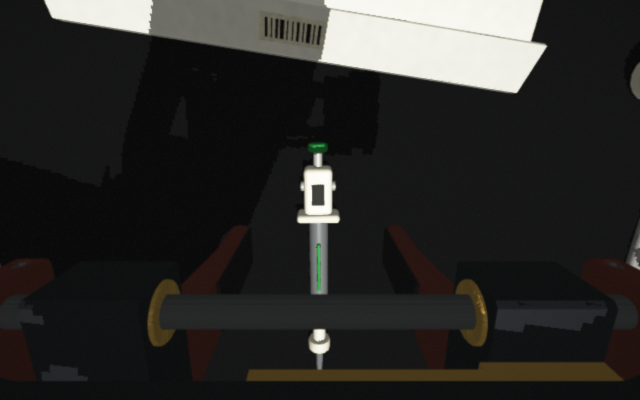

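```bash
python3 - <<'E'
from h import *
s=load('w9');p=plane(s,318,186.5,.012);print(p); goto([p[0],p[1],.187],6)
E
```

```text
[ 0.44805166 -0.00999838  0.012     ]
t 13.95 pos [ 0.4493 -0.0082  0.3321] yaw 5.99 tilt 0.15 w 0.799 F [ 0.6 -0.8  0.3]
shift cm [ 0.15 14.51 -0.18] turn [-0.14 -0.01  0.03] | shift in target axes [ 0.16 14.51 -0.14]
```

Emit:
step_arm --pt "0.15 3 -0.1 0 0 0 0.8" --pt "0 4 0 0 0 0 0.8" --pt "0 3.5 0 0 0 0 0.8" --pt "0 2.5 0 0 0 0 0.8" --pt "0 1.5 0 0 0 0 0.8" --pt "0 0 0 0 0 0 0.8" --pt "0 0 0 0 0 0 0" --squeeze 25

```text
clock: 14.82
tool_pos: [0.4485, -0.0099, 0.1868]
tcp_rot: [0.526, -0.525, 0.473, -0.474]
force: [-0.8, -0.2, -0.1]
width: 0.721
```

```bash
python3 - <<'E'
from h import *
goto([.448,-.01,.187],6); snap('wrist','w10')
E
```

```text
t 14.82 pos [ 0.4485 -0.0099  0.1868] yaw 5.99 tilt 0.13 w 0.721 F [-0.8 -0.2 -0.1]
shift cm [ 0.01 -0.02 -0.05] turn [-0.13 -0.01  0.03] | shift in target axes [ 0.01 -0.02 -0.05]
```

View pics/w10.png

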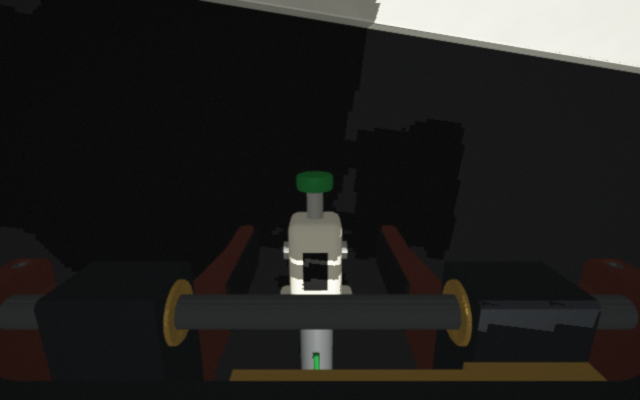

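Aligned: caps at (288/346, 250) sit between the pads. I close and lift.

Emit:
step_arm --pt "0 0 0 0 0 0 0" --pt "0 0 0 0 0 0 0" --pt "0 0 0 0 0 0 0" --pt "0 0 0 0 0 0 0" --pt "0 0 0 0 0 0 0" --pt "0 -1 0 0 0 0 0" --pt "0 -2 0 0 0 0 0" --pt "0 -4 0 0 0 0 0" --pt "0 -5 0 0 0 0 0" --pt "0 -5 0 0 0 0 0"

```text
clock: 16.12
tool_pos: [0.447, -0.0096, 0.3574]
tcp_rot: [-0.525, 0.525, -0.473, 0.473]
force: [0.9, 0.0, -1.7]
width: 0.358
```

Emit:
step_arm --pt "0 -5 0 0 0 0 0" --pt "0 -4 0 0 0 0 0" --pt "0 -2 0 0 0 0 0" --pt "0 0 0 0 0 0 0" --pt "0 0 0 0 0 0 0"

```text
clock: 16.75
tool_pos: [0.4469, -0.0097, 0.4647]
tcp_rot: [-0.525, 0.526, -0.474, 0.473]
force: [0.4, -0.6, -1.5]
width: 0.358
```

Emit:
step_arm --pt "0 0 0 0 0 0 0" --pt "0 0 0 0 0 0 0" --pt "0 0 0 0 0 0 0" --pt "0 0 0 0 0 0 0" --pt "0 0 0 0 0 0 0" --pt "0 0 0 0 0 0 0" --pt "0 -1.5 0 0 0 0 0" --pt "0 1.5 0 0 0 0 0" --pt "0 -1.5 0 0 0 0 0" --pt "0 1.5 0 0 0 0 0" --squeeze 3

```text
clock: 18.0
tool_pos: [0.4485, -0.0099, 0.4673]
tcp_rot: [0.526, -0.525, 0.472, -0.475]
force: [-0.1, 0.6, -1.7]
width: 0.365
```

Emit:
step_arm --pt "0 0 0 0 0 0 0" --pt "0 0 0 0 0 0 0" --pt "0 0 0 0 0 0 0" --pt "0 0 0 0 0 0 0" --squeeze 25

```text
clock: 18.5
tool_pos: [0.4476, -0.0098, 0.4658]
tcp_rot: [0.525, -0.525, 0.473, -0.473]
force: [-0.2, 0.9, -1.4]
width: 0.363
```

```bash
python3 - <<'E'
from h import *
# slot2 approach point 12cm before
th=np.radians(-2.7); sl=np.array([.650,-.0485])
a=sl-.12*np.array([np.cos(th),np.sin(th)]);print(a)
goto([a[0],a[1],.466],-2.7)
plumb('s11'); snap('wrist','w11')
E
```

```text
[ 0.53013322 -0.04284723]
t 18.5 pos [ 0.4476 -0.0098  0.4658] yaw 5.99 tilt 0.01 w 0.363 F [-0.2  0.9 -1.4]
shift cm [ 4.15 -0.02  7.86] turn [-0.01  8.69 -0.  ] | shift in target axes [ 2.92 -0.02  8.4 ]
n 244 tcp [ 0.4476 -0.0098  0.4658]
tilt deg x,y [-5.47 -0.16] surface at tcp-.2 0.4613 -0.0079 zmin 0.116
```

View pics/s11.png

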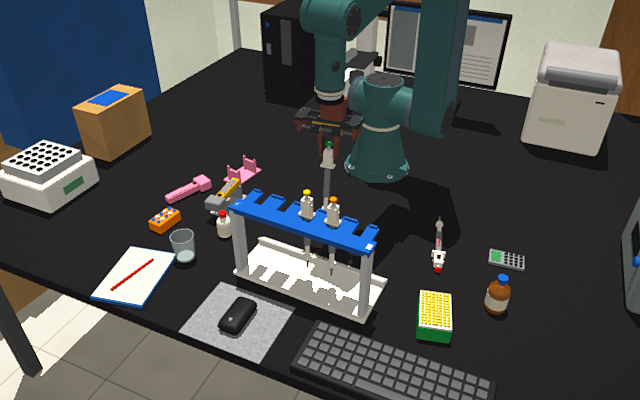

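Emit:
step_arm --pt "0 -1.5 0 0 0 0 0" --pt "0 1.5 0 0 0 0 0" --pt "0 0 0 0 0 0 0" --pt "0 -1.5 0 0 0 0 0" --pt "0 1.5 0 0 0 0 0" --pt "0 0 0 0 0 0 0" --pt "0 0 0 0 0 0 0" --squeeze 3

```text
clock: 19.48
tool_pos: [0.4474, -0.0097, 0.4653]
tcp_rot: [-0.525, 0.526, -0.474, 0.473]
force: [-1.0, -0.2, -1.5]
width: 0.369
```

Emit:
step_arm --pt "0 0 0 0 0 0 0" --pt "0 0 0 0 0 0 0" --pt "0 0 0 0 0 0 0" --squeeze 25

```text
clock: 19.85
tool_pos: [0.4476, -0.0098, 0.4658]
tcp_rot: [0.525, -0.525, 0.473, -0.473]
force: [-0.2, 0.3, -1.1]
width: 0.354
```

```bash
python3 - <<'E'
from h import *
plumb('s12')
E
```

```text
n 242 tcp [ 0.4476 -0.0097  0.4657]
tilt deg x,y [-1.06  1.42] surface at tcp-.2 0.4583 -0.0067 zmin 0.0969
```

```bash
cat >> h.py <<'E'
def button(f,col):
    s=load(f);P=pts(s);hsv=cv2.cvtColor(s['img'],cv2.COLOR_RGB2HSV);_,c,_=st()
    a,b={'g':(50,85),'y':(24,34),'o':(8,18),'r':(0,5)}[col]
    m=(hsv[...,0]>=a)&(hsv[...,0]<=b)&(hsv[...,1]>150)&(P[...,2]>.27)&(P[...,2]<.37)&(abs(P[...,1]-c[1])<.05)&(abs(P[...,0]-c[0])<.05)
    print(col,m.sum(),P[m].mean(0).round(4),'max',P[m][:,2].max().round(4))
E
python3 - <<'E'
from h import *
for f in('s11','s12'): button(f,'g')
E
```

```text
g 23 [ 0.4503 -0.0097  0.3244] max 0.3284
g 23 [ 0.4537 -0.0087  0.3252] max 0.3292
```

Emit:
step_arm --pt "0 0 0 0 4.3 0 0" --pt "0 0 0 0 4.4 0 0" --pt "0.4 0 1 0 0 0 0" --pt "0.6 0 1.8 0 0 0 0" --pt "0.6 0 1.8 0 0 0 0" --pt "0.6 0 1.8 0 0 0 0" --pt "0.4 0 1.4 0 0 0 0" --pt "0.3 0 0.6 0 0 0 0" --pt "0 0 0 0 0 0 0" --pt "0 0 0 0 0 0 0"

```text
clock: 21.15
tool_pos: [0.5296, -0.0425, 0.4656]
tcp_rot: [0.488, -0.488, 0.512, -0.511]
force: [-0.9, 1.1, -0.8]
width: 0.349
```

```bash
python3 - <<'E'
from h import *
goto([.650,-.0485,.444],-2.7)
s=snap('wrist','w13')
cv2.imwrite('pics/w13c.png',cv2.resize(s['img'][0:100,60:640,::-1],None,fx=1.37,fy=3,interpolation=cv2.INTER_CUBIC))
for u in (300,338): print(plane(s,u,78,.23))
plumb('s13')
E
```

```text
t 21.15 pos [ 0.5296 -0.0425  0.4656] yaw -2.71 tilt 0.04 w 0.349 F [-0.9  1.1 -0.8]
shift cm [ 0.03  2.15 12.05] turn [ 0.03 -0.01 -0.02] | shift in target axes [ 0.03  2.16 12.05]
[ 0.61849128 -0.03676335  0.23      ]
[ 0.6173566  -0.06044213  0.23      ]
n 82 tcp [ 0.5296 -0.0425  0.4657]
tilt deg x,y [0.4  4.34] surface at tcp-.2 0.5418 -0.0393 zmin 0.1151
```

View pics/w13.png

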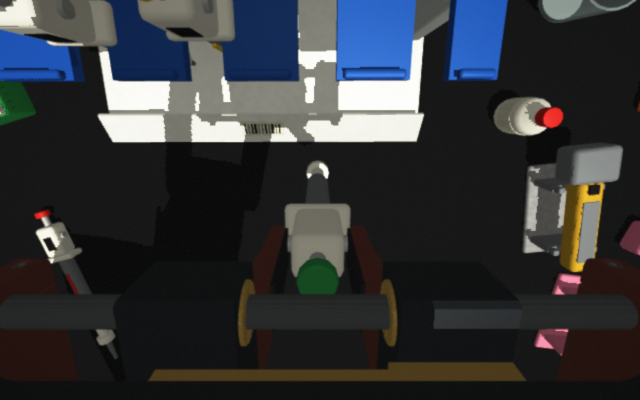

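Emit:
step_arm --pt "0.05 0 1 0 0 0 0" --pt "0 0 1.5 0 0 0 0" --pt "0 0 1.5 0 0 0 0" --pt "0 0 1.5 0 0 0 0" --pt "0 0 1.5 0 0 0 0" --pt "0 0 1.5 0 0 0 0" --pt "0 0 1.5 0 0 0 0" --pt "0 0 1.4 0 0 0 0" --pt "0 0 0.6 0 0 0 0" --pt "0 0 0 0 0 0 0"

```text
clock: 22.5
tool_pos: [0.6502, -0.0489, 0.4655]
tcp_rot: [0.488, -0.488, 0.512, -0.512]
force: [0.8, 0.3, -1.9]
width: 0.358
```

Emit:
step_arm --pt "0 0.6 0 0 0 0 0" --pt "0 0.6 0 0 0 0 0" --pt "0 0.6 0 0 0 0 0" --pt "0 0.3 0 0 0 0 0" --pt "0 0 0 0 0 0 0"

```text
clock: 23.12
tool_pos: [0.6499, -0.0489, 0.4447]
tcp_rot: [0.488, -0.488, 0.512, -0.512]
force: [0.2, -0.2, -1.2]
width: 0.356
```

```bash
python3 - <<'E'
from h import *
goto([.650,-.0485,.444],-2.7)
s=snap('scene','s14');button('s14','g');snap('wrist','w14')
cv2.imwrite('pics/s14c.png',cv2.resize(s['img'][120:290,200:400,::-1],None,fx=3.5,fy=3.5,interpolation=cv2.INTER_CUBIC))
E
```

```text
t 23.12 pos [ 0.6499 -0.0489  0.4447] yaw -2.72 tilt 0.01 w 0.356 F [ 0.2 -0.2 -1.2]
shift cm [-0.04  0.07  0.01] turn [ 0.01 -0.02 -0.  ] | shift in target axes [-0.04  0.07  0.01]
g 31 [ 0.655  -0.0489  0.3031] max 0.3081
```

View pics/s14c.png

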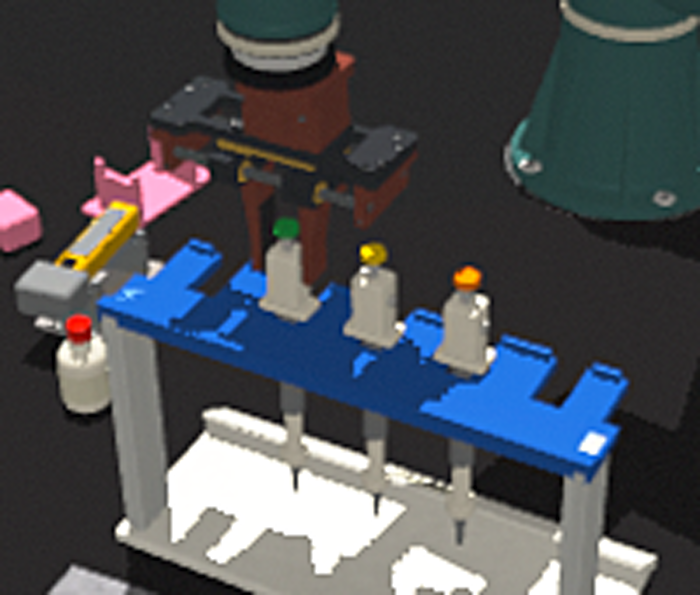

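Emit:
step_arm --pt "0 0.2 0 0 0 0 0" --pt "0 0 0 0 0 0 0"

```text
clock: 23.48
tool_pos: [0.6502, -0.0489, 0.4444]
tcp_rot: [-0.489, 0.487, -0.511, 0.512]
force: [-1.4, 0.5, 7.1]
width: 0.352
```

Emit:
step_arm --pt "0 0.15 0 0 0 0 0" --pt "0 0 0 0 0 0 0"

```text
clock: 23.72
tool_pos: [0.6501, -0.0488, 0.4443]
tcp_rot: [-0.489, 0.487, -0.511, 0.513]
force: [-2.9, 0.8, 13.5]
width: 0.358
```

Seated (13 N contact). Release and retreat.

Emit:
step_arm --pt "0 -0.25 0 0 0 0 0" --pt "0 0 0 0 0 0 0" --pt "0 0 0 0 0 0 0.45" --pt "0 0 0 0 0 0 0.55" --pt "0 0 0 0 0 0 0.55" --pt "0 0 0 0 0 0 0.55" --pt "0 -1 0 0 0 0 0.55" --pt "0 -3 0 0 0 0 0.55" --pt "0 -4 0 0 0 0 0.55" --pt "0 -2 0 0 0 0 0.55"

```text
clock: 24.98
tool_pos: [0.6501, -0.0489, 0.5472]
tcp_rot: [-0.489, 0.487, -0.511, 0.513]
force: [-0.5, 0.0, 0.5]
width: 0.551
```

```bash
python3 - <<'E'
from h import *
goto([.4395,.333,.33],11)
s=snap('scene','s15');button('s15','g');snap('top','t15')
cv2.imwrite('pics/s15c.png',cv2.resize(s['img'][120:290,200:460,::-1],None,fx=3,fy=3,interpolation=cv2.INTER_CUBIC))
E
```

```text
t 24.98 pos [ 0.6501 -0.0489  0.5472] yaw -2.71 tilt 0.24 w 0.551 F [-0.5  0.   0.5]
shift cm [-37.16  21.61 -22.94] turn [ -0.24 -13.71   0.05] | shift in target axes [-41.51  21.72 -13.39]
g 32 [ 0.6561 -0.049   0.3032] max 0.3076
```

View pics/s15c.png

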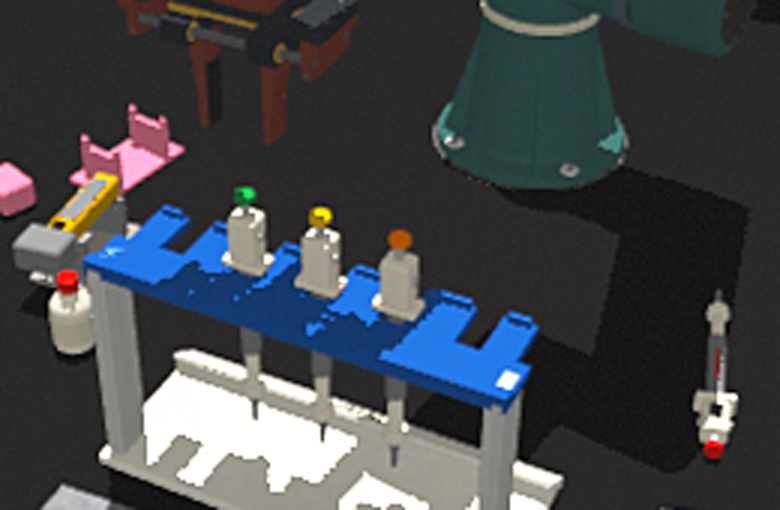

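View pics/t15.png

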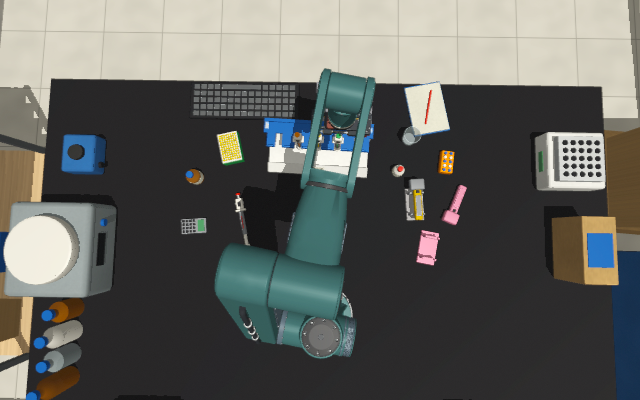

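Emit:
step_arm --pt "0 0 -3 0 -6.8 0 0.8" --pt "0 0 -4 0 -6.9 0 0.8" --pt "-4 0 -4 0 0 0 0.8" --pt "-5.5 0 -2.4 0 0 0 0.8" --pt "-6 1 0 0 0 0 0.8" --pt "-6 1 0 0 0 0 0.8" --pt "-6 3 0 0 0 0 0.8" --pt "-5.5 3 0 0 0 0 0.8" --pt "-5 3 0 0 0 0 0.8" --pt "-3.5 5 0 0 0 0 0.8"

```text
clock: 26.32
tool_pos: [0.4385, 0.343, 0.3854]
tcp_rot: [0.547, -0.545, 0.449, -0.45]
force: [0.9, 0.8, 0.1]
width: 0.798
```

Emit:
step_arm --pt "0 4 0 0 0 0 0.8" --pt "0 1.7 0 0 0 0 0.8" --pt "0 0 0 0 0 0 0.8"

```text
clock: 26.7
tool_pos: [0.4379, 0.3403, 0.3267]
tcp_rot: [-0.544, 0.547, -0.45, 0.449]
force: [-0.2, 0.1, -0.4]
width: 0.801
```

```bash
python3 - <<'E'
from h import *
goto([.4395,.333,.187],11)
snap('wrist','w16')
E
```

```text
t 26.7 pos [0.4379 0.3403 0.3267] yaw 11.0 tilt 0.27 w 0.801 F [-0.2  0.1 -0.4]
shift cm [ 0.73 13.97  0.08] turn [0.26 0.   0.09] | shift in target axes [ 0.75 13.97  0.02]
```

View pics/w16.png

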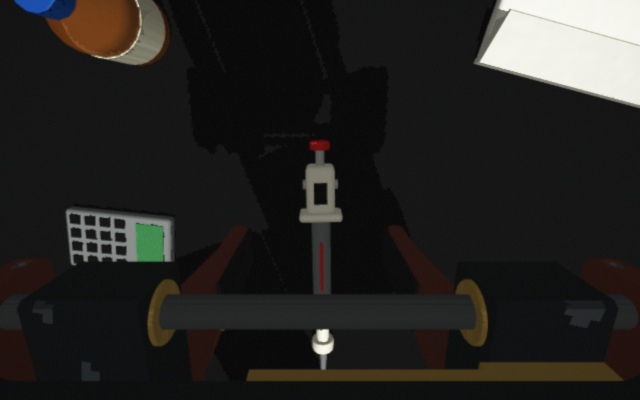

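```bash
python3 - <<'E'
from h import *
s=load('w16');p=plane(s,320.3,185,.012);a=plane(s,319.5,143,.015);b=plane(s,323,343,.012);print(p,np.degrees(np.arctan2(a[1]-b[1],a[0]-b[0]))); goto([p[0],p[1],.187],11.5)
E
```

```text
[0.43823471 0.33617514 0.012     ] 12.089992633823188
t 26.75 pos [0.4386 0.3406 0.3281] yaw 10.99 tilt 0.12 w 0.797 F [-0.6  0.3 -0.4]
shift cm [ 0.41 14.11 -0.09] turn [ 0.11 -0.51  0.03] | shift in target axes [ 0.42 14.11 -0.12]
```

Emit:
step_arm --pt "0.35 3 -0.1 0 -0.8 0 0.8" --pt "0 4 0 0 0 0 0.8" --pt "0 3 0 0 0 0 0.8" --pt "0 2.5 0 0 0 0 0.8" --pt "0 1.6 0 0 0 0 0.8" --pt "0 0 0 0 0 0 0.8" --pt "0 0 0 0 0 0 0.8" --squeeze 25

```text
clock: 27.62
tool_pos: [0.4392, 0.3374, 0.1888]
tcp_rot: [0.549, -0.548, 0.446, -0.446]
force: [0.0, 0.4, 0.1]
width: 0.804
```

```bash
python3 - <<'E'
from h import *
goto([.438,.336,.187],11.8)
snap('wrist','w17')
E
```

```text
t 27.62 pos [0.4392 0.3374 0.1888] yaw 11.78 tilt 0.1 w 0.804 F [0.  0.4 0.1]
shift cm [ 0.12  0.18 -0.15] turn [-0.1  -0.02 -0.04] | shift in target axes [ 0.12  0.18 -0.15]
```

View pics/w17.png

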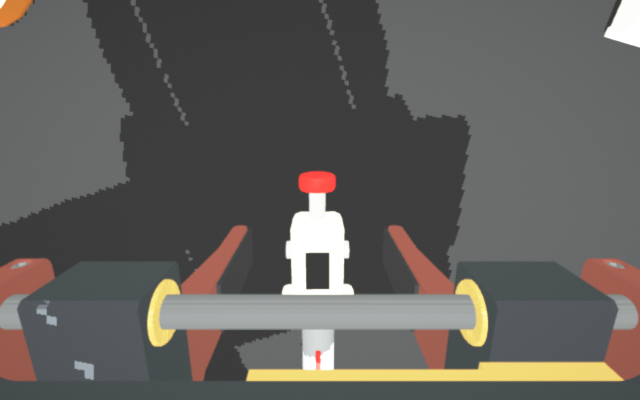

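Emit:
step_arm --pt "0 0.2 0 0 0 0 0.8" --pt "0 0 0 0 0 0 0" --pt "0 0 0 0 0 0 0" --pt "0 0 0 0 0 0 0" --pt "0 0 0 0 0 0 0" --pt "0 0 0 0 0 0 0" --pt "0 -1 0 0 0 0 0" --pt "0 -2 0 0 0 0 0" --pt "0 -4 0 0 0 0 0" --pt "0 -5 0 0 0 0 0"

```text
clock: 28.92
tool_pos: [0.4382, 0.3368, 0.3067]
tcp_rot: [-0.548, 0.549, -0.446, 0.446]
force: [0.7, 1.0, -0.7]
width: 0.355
```

Emit:
step_arm --pt "0 -5 0 0 0 0 0" --pt "0 -5 0 0 0 0 0" --pt "0 -4 0 0 0 0 0" --pt "0 -2 0 0 0 0 0" --pt "0 0 0 0 0 0 0"

```text
clock: 29.55
tool_pos: [0.4388, 0.3372, 0.468]
tcp_rot: [0.55, -0.547, 0.446, -0.446]
force: [-0.6, 0.2, 0.0]
width: 0.357
```

Emit:
step_arm --pt "0 0 0 0 0 0 0" --pt "0 0 0 0 0 0 0" --pt "0 0 0 0 0 0 0" --pt "0 0 0 0 0 0 0" --pt "0 0 0 0 0 0 0" --pt "0 0 0 0 0 0 0" --pt "0 -1.5 0 0 0 0 0" --pt "0 1.5 0 0 0 0 0" --pt "0 -1.5 0 0 0 0 0" --pt "0 1.5 0 0 0 0 0" --squeeze 3

```text
clock: 30.8
tool_pos: [0.4394, 0.3376, 0.4677]
tcp_rot: [0.55, -0.547, 0.445, -0.447]
force: [0.9, 0.5, 0.6]
width: 0.361
```

Emit:
step_arm --pt "0 0 0 0 0 0 0" --pt "0 0 0 0 0 0 0" --pt "0 0 0 0 0 0 0" --pt "0 0 0 0 0 0 0" --squeeze 25

```text
clock: 31.3
tool_pos: [0.4387, 0.3371, 0.466]
tcp_rot: [0.549, -0.549, 0.446, -0.446]
force: [0.5, -0.3, -0.8]
width: 0.356
```

```bash
python3 - <<'E'
from h import *
th=np.radians(-2.7); sl=np.array([.659,.1615])
a=sl-.12*np.array([np.cos(th),np.sin(th)]);print(a)
goto([a[0],a[1],.466],-2.7)
plumb('s18'); button('s18','r');snap('wrist','w18')
E
```

```text
[0.53913322 0.16715277]
t 31.3 pos [0.4387 0.3371 0.466 ] yaw 11.78 tilt 0.02 w 0.356 F [ 0.5 -0.3 -0.8]
shift cm [ 1.869e+01 -1.000e-02  6.360e+00] turn [-1.000e-02  1.448e+01 -1.000e-02] | shift in target axes [16.51 -0.   10.83]
n 321 tcp [0.4387 0.3371 0.4659]
tilt deg x,y [-1.07 -0.23] surface at tcp-.2 0.4502 0.337 zmin 0.073
r 71 [0.4467 0.3379 0.3235] max 0.356
```

View pics/s18.png

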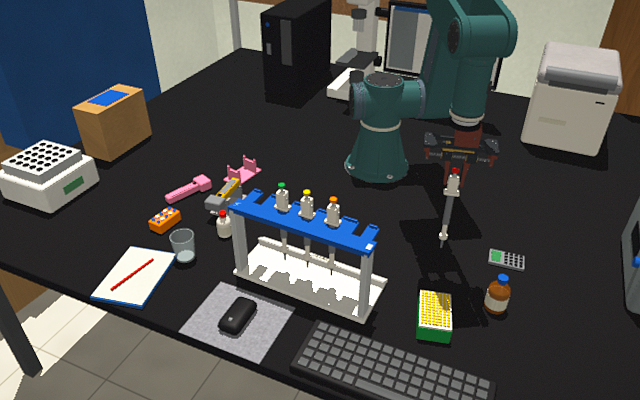

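Emit:
step_arm --pt "0 0 0 0 7.2 0 0" --pt "0 0 0 0 7.3 0 0" --pt "1.5 0 0.8 0 0 0 0" --pt "2.8 0 1.7 0 0 0 0" --pt "3 0 2 0 0 0 0" --pt "3 0 2 0 0 0 0" --pt "3 0 2 0 0 0 0" --pt "2.2 0 1.5 0 0 0 0" --pt "1 0 0.8 0 0 0 0" --pt "0 0 0 0 0 0 0"

```text
clock: 32.65
tool_pos: [0.5391, 0.1664, 0.4657]
tcp_rot: [0.488, -0.488, 0.512, -0.512]
force: [-0.5, -0.5, -1.0]
width: 0.357
```

Emit:
step_arm --pt "0 0 0 0 0 0 0" --pt "0 0 0 0 0 0 0"

```text
clock: 32.9
tool_pos: [0.5382, 0.1679, 0.4658]
tcp_rot: [0.488, -0.488, 0.511, -0.511]
force: [-0.6, -0.3, -2.0]
width: 0.353
```

```bash
python3 - <<'E'
from h import *
goto([.659,.1615,.444],-2.7)
s=snap('wrist','w19')
cv2.imwrite('pics/w19c.png',cv2.resize(s['img'][0:120,200:440,::-1],None,fx=3,fy=3,interpolation=cv2.INTER_CUBIC))
for u in (300,338): print(plane(s,u,78,.23))
plumb('s19')
E
```

```text
t 32.9 pos [0.5382 0.1679 0.4658] yaw -2.63 tilt 0.02 w 0.353 F [-0.6 -0.3 -2. ]
shift cm [ 0.09  2.18 12.09] turn [ 0.02  0.07 -0.02] | shift in target axes [ 0.07  2.18 12.09]
[0.62720215 0.17382647 0.23      ]
[0.62609867 0.15011883 0.23      ]
n 187 tcp [0.5383 0.1679 0.4659]
tilt deg x,y [ 0.31 -2.45] surface at tcp-.2 0.5508 0.1659 zmin 0.1145
```

View pics/w19.png

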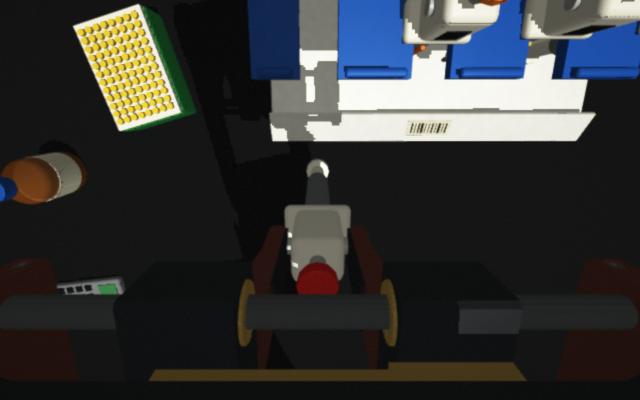

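View pics/w19c.png

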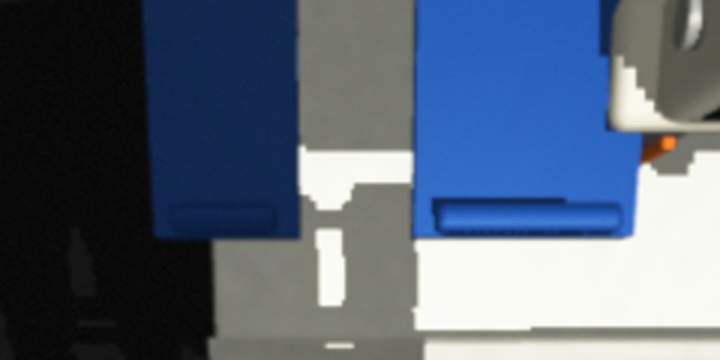

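Emit:
step_arm --pt "0.1 0 1 0 0 0 0" --pt "0 0 1.5 0 0 0 0" --pt "0 0 1.5 0 0 0 0" --pt "0 0 1.5 0 0 0 0" --pt "0 0 1.5 0 0 0 0" --pt "0 0 1.5 0 0 0 0" --pt "0 0 1.5 0 0 0 0" --pt "0 0 1.4 0 0 0 0" --pt "0 0 0.6 0 0 0 0" --pt "0 0 0 0 0 0 0"

```text
clock: 34.25
tool_pos: [0.6588, 0.1605, 0.4656]
tcp_rot: [0.488, -0.488, 0.512, -0.512]
force: [-0.1, 0.1, -0.4]
width: 0.356
```

Emit:
step_arm --pt "0 0.6 0 0 0 0 0" --pt "0 0.6 0 0 0 0 0" --pt "0 0.6 0 0 0 0 0" --pt "0 0.3 0 0 0 0 0" --pt "0 0 0 0 0 0 0"

```text
clock: 34.88
tool_pos: [0.6584, 0.1605, 0.4444]
tcp_rot: [0.488, -0.488, 0.512, -0.512]
force: [0.2, 0.1, -0.9]
width: 0.356
```

Emit:
step_arm --pt "0 0.2 0 0 0 0 0" --pt "0 0 0 0 0 0 0"

```text
clock: 35.12
tool_pos: [0.6588, 0.1605, 0.4435]
tcp_rot: [-0.488, 0.488, -0.511, 0.512]
force: [-0.5, 0.6, 2.6]
width: 0.357
```

```bash
python3 - <<'E'
from h import *
goto([.659,.1615,.444],-2.7)
s=snap('scene','s20');button('s20','r')
cv2.imwrite('pics/s20c.png',cv2.resize(s['img'][120:290,220:420,::-1],None,fx=3.5,fy=3.5,interpolation=cv2.INTER_CUBIC))
E
```

```text
t 35.12 pos [0.6588 0.1605 0.4435] yaw -2.72 tilt 0.09 w 0.357 F [-0.5  0.6  2.6]
shift cm [-0.1  -0.05  0.01] turn [-0.09 -0.02 -0.02] | shift in target axes [-0.1  -0.05  0.01]
r 67 [0.664  0.1649 0.3028] max 0.3413
```

View pics/s20c.png

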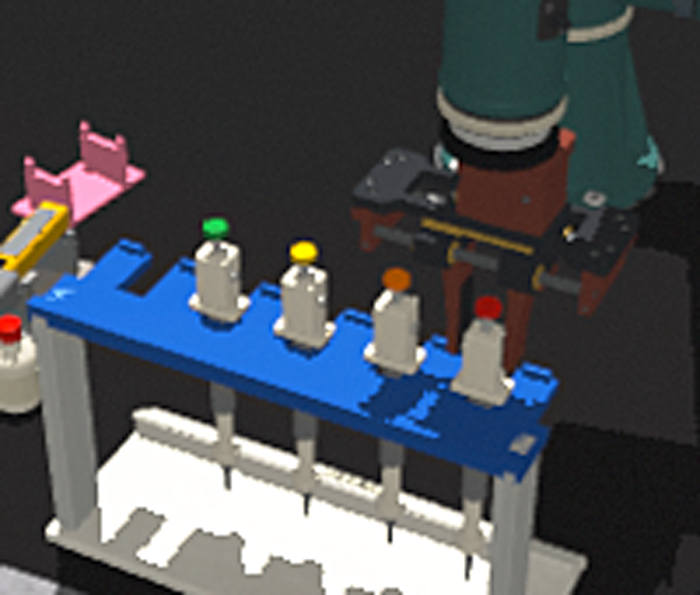

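Emit:
step_arm --pt "0 0.1 0 0 0 0 0" --pt "0 -0.1 0 0 0 0 0" --pt "0 0 0 0 0 0 0.45" --pt "0 0 0 0 0 0 0.55" --pt "0 0 0 0 0 0 0.55" --pt "0 0 0 0 0 0 0.55" --pt "0 -1 0 0 0 0 0.55" --pt "0 -3 0 0 0 0 0.55" --pt "0 -4 0 0 0 0 0.55" --pt "0 -2 0 0 0 0 0.55"

```text
clock: 36.42
tool_pos: [0.6587, 0.1605, 0.5464]
tcp_rot: [-0.489, 0.487, -0.511, 0.513]
force: [0.3, -1.0, -0.4]
width: 0.551
```

Emit:
step_arm --pt "0 -2 -4 0 0 0 0.8" --pt "0 0 -5 0 0 0 0.8" --pt "0 0 -5 0 0 0 0.8" --pt "0 0 -3 0 0 0 0.8" --pt "0 0 0 0 0 0 0.8"

```text
clock: 37.05
tool_pos: [0.4869, 0.1686, 0.5643]
tcp_rot: [-0.489, 0.488, -0.511, 0.512]
force: [1.1, 0.4, -0.2]
width: 0.799
```

```bash
python3 - <<'E'
from h import *
s=snap('scene','s21');t=snap('top','t21')
cv2.imwrite('pics/s21c.png',cv2.resize(s['img'][120:290,150:420,::-1],None,fx=2.9,fy=2.9,interpolation=cv2.INTER_CUBIC))
ortho(t,.071,.35,.6,-.45,-.15,f='o_scan2',res=.0005)
ortho(t,.0,.35,.6,-.45,-.15,f='o_scan0',res=.0005)
P=pts(t);hsv=cv2.cvtColor(t['img'],cv2.COLOR_RGB2HSV)
m=(hsv[...,0]>20)&(hsv[...,0]<32)&(hsv[...,1]>150)&(P[...,1]<-.2)&(P[...,1]>-.4)&(P[...,0]<.6)&(P[...,0]>.35)
print(m.sum(),np.median(P[m],0),cv2.minAreaRect(P[m&(P[...,2]>.06)][:,:2].astype(np.float32)))
E
```

```text
120 [ 0.44067557 -0.36026499  0.0683294 ] ((0.43889519572257996, -0.3682279586791992), (0.11327705532312393, 0.03005083091557026), 2.334636926651001)
```

View pics/s21c.png

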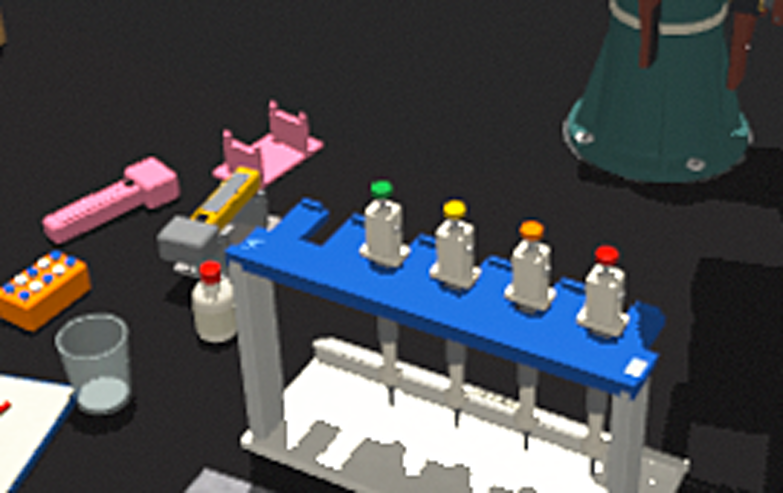

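View pics/o_scan2.png

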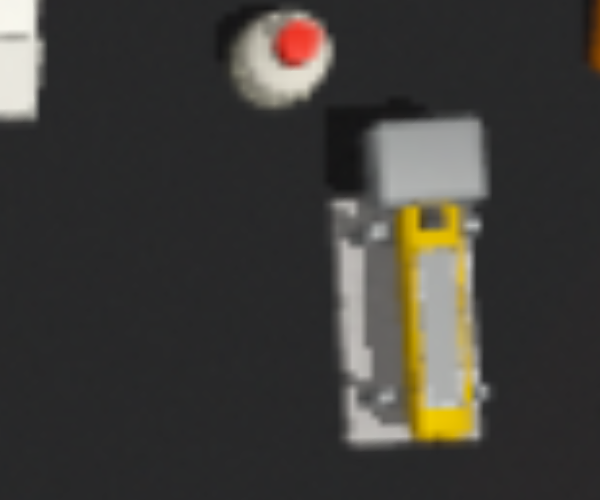

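View pics/t21.png

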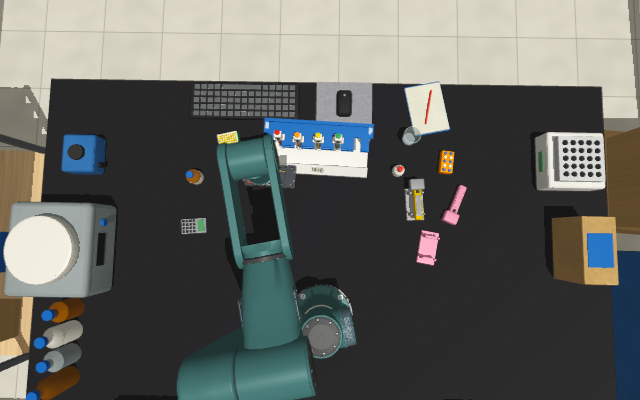

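```bash
python3 - <<'E'
from h import *
for f,u,v in (('w9',293,29),('w5',319,128),('w13',262.5,128),('w19',428,127.5),('t21',317,169.5)):
    s=load(f);print(f,plane(s,u,v,.024).round(4), pts(s)[int(v),int(u)].round(4))
goto([.4454,-.3679,.40],3.2)
E
```

```text
w9 [0.5783 0.0239 0.024 ] [0.5782 0.0239 0.0241]
w5 [0.5778 0.0232 0.024 ] [0.5778 0.0232 0.0234]
w13 [0.5776 0.0239 0.024 ] [0.5778 0.0242 0.0256]
w19 [0.5772 0.0247 0.024 ] [0.5778 0.0247 0.024 ]
t21 [0.5757 0.0264 0.024 ] [0.5784 0.0265 0.0195]
t 37.15 pos [0.4892 0.1685 0.5637] yaw -2.71 tilt 0.13 w 0.8 F [0.1 0.2 0.1]
shift cm [53.8  16.34 -1.88] turn [-0.12 -5.91 -0.02] | shift in target axes [53.32 16.37 -7.37]
```

Emit:
step_arm --pt "3 0 -1 0 -5.9 0 0.6" --pt "5 1 -1 0 0 0 0.6" --pt "5.8 2 -1 0 0 0 0.6" --pt "5.8 2 -1 0 0 0 0.6" --pt "5.8 2 -1 0 0 0 0.6" --pt "5.8 2 -1 0 0 0 0.6" --pt "5.8 2 -1 0 0 0 0.6" --pt "5.8 2 -0.4 0 0 0 0.6" --pt "5.8 2 0 0 0 0 0.6" --pt "4.7 1 0 0 0 0 0.6"

```text
clock: 38.4
tool_pos: [0.4417, -0.3705, 0.401]
tcp_rot: [-0.513, 0.513, -0.487, 0.486]
force: [0.1, 0.2, -0.0]
width: 0.598
```

Emit:
step_arm --pt "0 0 0 0 0 0 0.6" --pt "0 0 0 0 0 0 0.6"

```text
clock: 38.65
tool_pos: [0.4417, -0.3673, 0.4022]
tcp_rot: [0.514, -0.513, 0.487, -0.486]
force: [0.4, 0.6, -0.3]
width: 0.6
```

```bash
python3 - <<'E'
from h import *
goto([.4454,-.3679,.40],3.2)
snap('wrist','w22')
E
```

```text
t 38.65 pos [ 0.4417 -0.3673  0.4022] yaw 3.13 tilt 0.07 w 0.6 F [ 0.4  0.6 -0.3]
shift cm [0.08 0.22 0.37] turn [ 0.03 -0.07 -0.07] | shift in target axes [0.08 0.22 0.37]
```

View pics/w22.png

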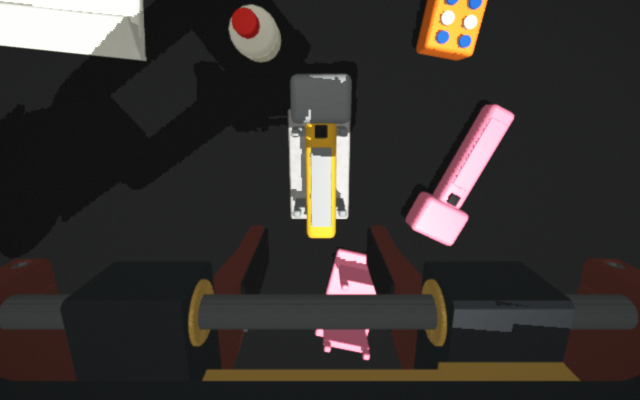

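```bash
python3 - <<'E'
from h import *
s=load('w22')
cv2.imwrite('pics/w22c.png',cv2.resize(s['img'][60:250,260:380,::-1],None,fx=3,fy=3,interpolation=cv2.INTER_CUBIC))
b=plane(s,321.3,233,.071);f=plane(s,322,124,.071);h=plane(s,321.5,75,.075);print(b,f,h,np.degrees(np.arctan2(f[1]-b[1],f[0]-b[0])))
u=(f-b)/np.linalg.norm(f-b);print(b+.065*u)
E
```

```text
[ 0.38855076 -0.37472271  0.071     ] [ 0.49727074 -0.36912908  0.071     ] [ 0.5398857  -0.36615834  0.075     ] 2.945262569071264
[ 0.4534649  -0.37138288  0.071     ]
```

View pics/w22c.png

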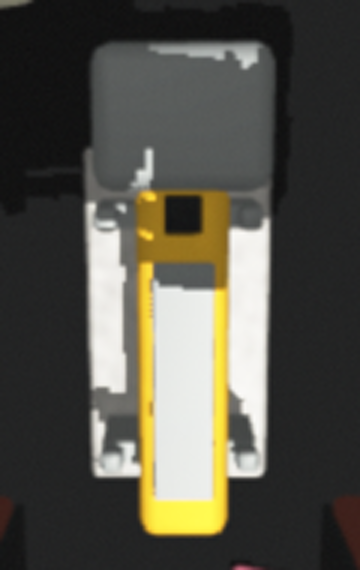

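```bash
python3 - <<'E'
from h import *
s=load('w22')
a=[plane(s,260+u/3,60+v/3,.057) for u,v in((105,213),(245,213),(110,457),(245,457))]
print(np.array(a).round(4),np.mean(a,0))
goto([.447,-.371,.221],3)
E
```

```text
[[ 0.4884 -0.3433  0.057 ]
 [ 0.4909 -0.389   0.057 ]
 [ 0.4047 -0.3481  0.057 ]
 [ 0.4073 -0.3952  0.057 ]] [ 0.44781822 -0.3688971   0.057     ]
t 38.7 pos [ 0.4417 -0.3665  0.4026] yaw 3.19 tilt 0.05 w 0.599 F [ 0.9 -0.3 -0.1]
shift cm [ 0.49 18.16  0.51] turn [ 0.01  0.19 -0.05] | shift in target axes [ 0.48 18.16  0.51]
```

Emit:
step_arm --pt "0.4 3 0.5 0 0 0 0.65" --pt "0 4 0 0 0 0 0.65" --pt "0 4 0 0 0 0 0.65" --pt "0 2 0 0 0 0 0.65" --pt "0 0 0 0 0 0 0.65" --pt "0 0 0 0 0 0 0.65"

```text
clock: 39.45
tool_pos: [0.4472, -0.3702, 0.274]
tcp_rot: [0.514, -0.514, 0.485, -0.486]
force: [-0.1, 0.2, 0.2]
width: 0.648
```

```bash
python3 - <<'E'
from h import *
goto([.447,-.371,.221],3)
snap('wrist','w23')
E
```

```text
t 39.45 pos [ 0.4472 -0.3702  0.274 ] yaw 3.24 tilt 0.1 w 0.648 F [-0.1  0.2  0.2]
shift cm [ 0.08  5.3  -0.04] turn [-0.07  0.24  0.07] | shift in target axes [ 0.08  5.3  -0.03]
```

View pics/w23.png

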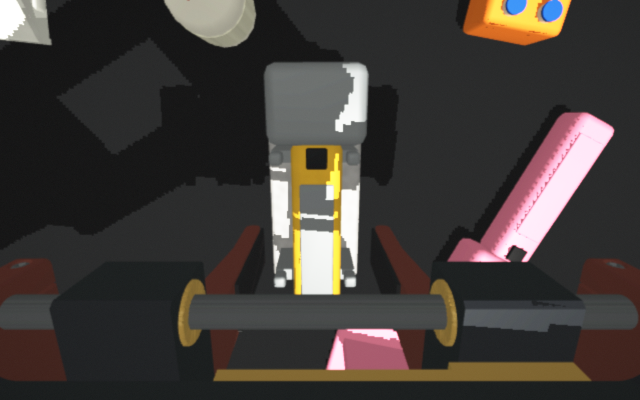

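```bash
python3 - <<'E'
from h import *
s=load('w23')
print('head rear->origin',plane(s,316.5,145.5,.073)-[.052,.003,0],'front',plane(s,316.5,64,.075)-[.096,.005,0])
print('cradle',(plane(s,275,158,.057)+plane(s,352,158,.057)+plane(s,279,281,.057)+plane(s,350,281,.057))/4)
print(plane(s,275,158,.057),plane(s,279,281,.057))
E
```

```text
head rear->origin [ 0.44606841 -0.37093083  0.073     ] front [ 0.44383979 -0.37061482  0.075     ]
cradle [ 0.44700473 -0.36917334  0.057     ]
[ 0.4872998  -0.34328086  0.057     ] [ 0.40409111 -0.34781857  0.057     ]
```

Emit:
step_arm --pt "0 2.5 0 0 0 0 0.65" --pt "0 1.8 0 0 0 0 0.65" --pt "0 1 0 0 0 0 0.65" --pt "0 0 0 0 0 0 0.65" --pt "0 0 0 0 0 0 0" --pt "0 0 0 0 0 0 0" --pt "0 0 0 0 0 0 0" --pt "0 0 0 0 0 0 0" --pt "0 0 0 0 0 0 0" --squeeze 30

```text
clock: 40.62
tool_pos: [0.4467, -0.3705, 0.2202]
tcp_rot: [0.514, -0.514, 0.486, -0.486]
force: [-0.4, 0.9, 4.9]
width: 0.338
```

```bash
python3 - <<'E'
from h import *
goto([.447,-.371,.221],3); snap('wrist','w24')
E
```

```text
t 40.62 pos [ 0.4467 -0.3705  0.2202] yaw 3.18 tilt 0.03 w 0.338 F [-0.4  0.9  4.9]
shift cm [ 0.05 -0.08  0.03] turn [-0.02  0.18  0.02] | shift in target axes [ 0.05 -0.08  0.03]
```

View pics/w24.png

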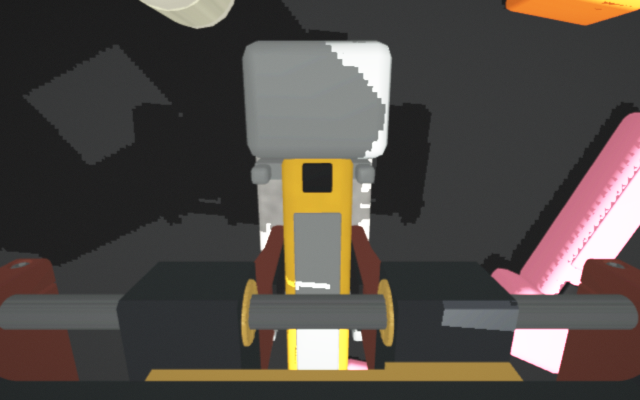

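Emit:
step_arm --pt "0 -1 0 0 0 0 0" --pt "0 -2 0 0 0 0 0" --pt "0 -3.5 0 0 0 0 0" --pt "0 -3 0 0 0 0 0" --pt "0 -1.5 0 0 0 0 0" --pt "0 0 0 0 0 0 0"

```text
clock: 41.42
tool_pos: [0.4467, -0.3706, 0.3305]
tcp_rot: [-0.514, 0.514, -0.485, 0.487]
force: [0.2, 0.1, -2.7]
width: 0.339
```

```bash
python3 - <<'E'
from h import *
goto([.4495,.0303,.2685],-2.7); snap('wrist','w25')
E
```

```text
t 41.42 pos [ 0.4467 -0.3706  0.3305] yaw 3.19 tilt 0.1 w 0.339 F [ 0.2  0.1 -2.7]
shift cm [-40.02   6.16   2.5 ] turn [-0.07  5.89  0.07] | shift in target axes [-40.06   6.2   -1.61]
```

View pics/w25.png

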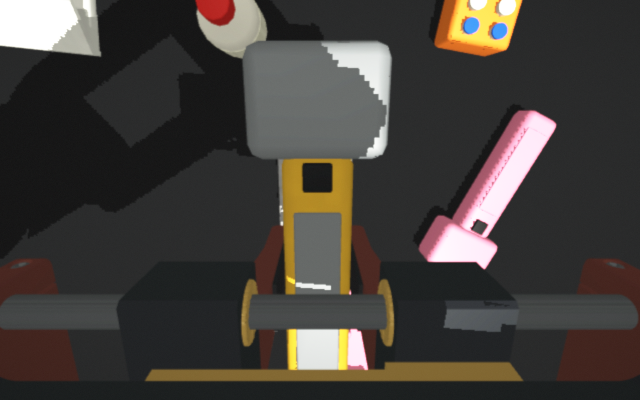

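Emit:
step_arm --pt "-1 0 -0.6 0 5.9 0 0" --pt "-3 0 -1 0 0 0 0" --pt "-5 0 0 0 0 0 0" --pt "-5 0 0 0 0 0 0" --pt "-5 0 0 0 0 0 0" --pt "-5 0 0 0 0 0 0" --pt "-5 0 0 0 0 0 0" --pt "-5 0 0 0 0 0 0" --pt "-4 0 0 0 0 0 0" --pt "-2 0 0 0 0 0 0"

```text
clock: 42.72
tool_pos: [0.4475, 0.0312, 0.3284]
tcp_rot: [0.488, -0.489, 0.512, -0.51]
force: [0.2, -1.1, -1.0]
width: 0.341
```

Emit:
step_arm --pt "0 2 0 0 0 0 0" --pt "0 2.5 0 0 0 0 0" --pt "0 1.7 0 0 0 0 0" --pt "0 0 0 0 0 0 0" --pt "0 0 0 0 0 0 0"

```text
clock: 43.35
tool_pos: [0.4484, 0.0292, 0.2676]
tcp_rot: [0.488, -0.488, 0.512, -0.511]
force: [0.0, -0.2, -3.0]
width: 0.339
```

```bash
python3 - <<'E'
from h import *
goto([.4495,.0303,.2685],-2.7); snap('wrist','w26'); s=snap('scene','s26')
cv2.imwrite('pics/s26c.png',cv2.resize(s['img'][120:290,200:400,::-1],None,fx=3.5,fy=3.5,interpolation=cv2.INTER_CUBIC))
E
```

```text
t 43.35 pos [0.4484 0.0292 0.2676] yaw -2.72 tilt 0.06 w 0.339 F [ 0.  -0.2 -3. ]
shift cm [-0.11 -0.09  0.1 ] turn [ 0.06 -0.02 -0.01] | shift in target axes [-0.11 -0.09  0.1 ]
```

View pics/w26.png

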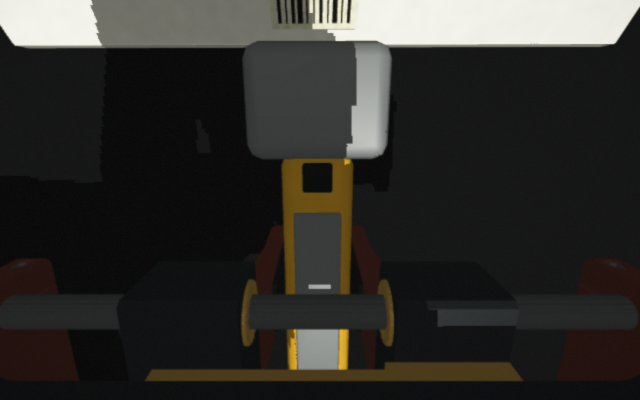

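View pics/s26c.png

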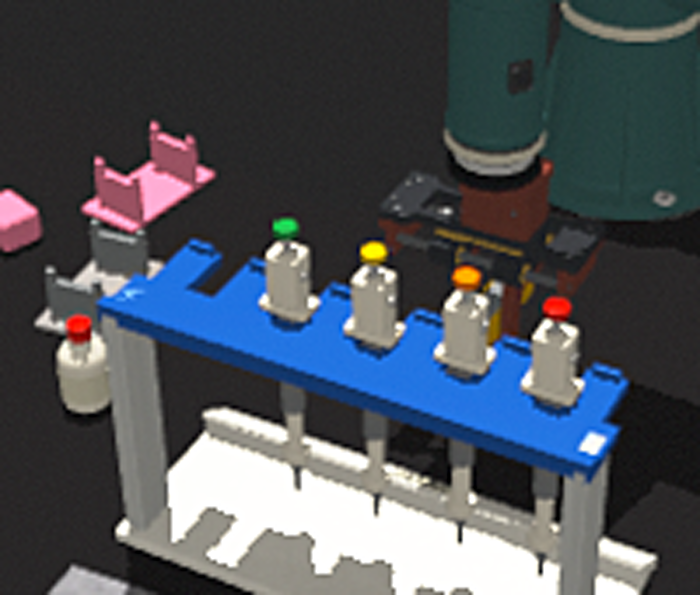

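```bash
python3 - <<'E'
from h import *
print(plane(load('w26'),314.5,28,.018))
E
```

```text
[0.56805833 0.02446136 0.018     ]
```

Emit:
step_arm --pt "-0.1 0 0.1 0 0 0 0" --pt "0 0 0 0 0 0 0" --pt "0 0 0 0 0 0 0" --pt "0 0 0 0 0 0 0" --pt "0 0 0 0 0 0 0" --pt "0 0 0 0 0 0 0" --pt "0 0 0 0 0 0 0" --pt "0 0 0 0 0 0 0" --pt "0 0 0 0 0 0 0" --pt "0 0 0 0 0 0 0"

```text
clock: 44.7
tool_pos: [0.4496, 0.0302, 0.2678]
tcp_rot: [0.488, -0.488, 0.512, -0.512]
force: [-0.1, 0.2, -1.9]
width: 0.343
```

Emit:
step_arm --pt "0 0 0 0 0 0 0" --pt "0 0 0 0 0 0 0" --pt "0 0 0 0 0 0 0" --pt "0 0 0 0 0 0 0" --pt "0 0 0 0 0 0 0" --pt "0 0 0 0 0 0 0" --pt "0 0 0 0 0 0 0" --pt "0 0 0 0 0 0 0" --pt "0 0 0 0 0 0 0" --pt "0 0 0 0 0 0 0"

```text
clock: 45.95
tool_pos: [0.4496, 0.0302, 0.2678]
tcp_rot: [0.488, -0.488, 0.512, -0.512]
force: [0.3, 0.7, -0.6]
width: 0.341
```

Emit:
step_arm --pt "0 -2 0 0 0 0 0" --pt "0 -3 0 0 0 0 0" --pt "0 -1.2 0 0 0 0 0" --pt "2 0 0 0 0 0 0" --pt "4 0 0 0 0 0 0" --pt "5 0 0 0 0 0 0" --pt "5 0 0 0 0 0 0" --pt "5 0 0 0 0 0 0" --pt "5 0 0 0 0 0 0" --pt "5 0 0 0 0 0 0"

```text
clock: 47.2
tool_pos: [0.4344, -0.281, 0.3292]
tcp_rot: [0.488, -0.488, 0.512, -0.512]
force: [-0.2, 0.5, -1.5]
width: 0.343
```

Emit:
step_arm --pt "4 0 0.5 0 0 0 0" --pt "3 0 0.6 0 0 0 0" --pt "2 0 0.5 0 0 0 0" --pt "0 0 0 0 -5.9 0 0" --pt "0 0 0 0 0 0 0" --pt "0 0 0 0 0 0 0"

```text
clock: 47.95
tool_pos: [0.4466, -0.3695, 0.3295]
tcp_rot: [0.513, -0.513, 0.487, -0.486]
force: [0.6, -0.7, -1.9]
width: 0.337
```

```bash
python3 - <<'E'
from h import *
goto([.4467,-.3705,.222],3.18)
E
```

```text
t 47.95 pos [ 0.4466 -0.3695  0.3295] yaw 3.11 tilt 0.05 w 0.337 F [ 0.6 -0.7 -1.9]
shift cm [1.100e-01 1.075e+01 1.000e-02] turn [ 0.03 -0.07 -0.04] | shift in target axes [1.000e-01 1.075e+01 1.000e-02]
```

Emit:
step_arm --pt "0.1 2 0 0 0 0 0" --pt "0 3 0 0 0 0 0" --pt "0 3 0 0 0 0 0" --pt "0 1.5 0 0 0 0 0" --pt "0 0.8 0 0 0 0 0" --pt "0 0.4 0 0 0 0 0" --pt "0 0 0 0 0 0 0" --pt "0 0 0 0 0 0 0"

```text
clock: 48.95
tool_pos: [0.4469, -0.3713, 0.2235]
tcp_rot: [-0.514, 0.514, -0.485, 0.486]
force: [-0.8, -0.9, -2.0]
width: 0.34
```

```bash
python3 - <<'E'
from h import *
goto([.4467,-.3705,.2205],3.18); snap('wrist','w28')
E
```

```text
t 48.95 pos [ 0.4469 -0.3713  0.2235] yaw 3.18 tilt 0.07 w 0.34 F [-0.8 -0.9 -2. ]
shift cm [-0.08  0.3  -0.02] turn [-0.05  0.    0.05] | shift in target axes [-0.08  0.3  -0.02]
```

View pics/w28.png

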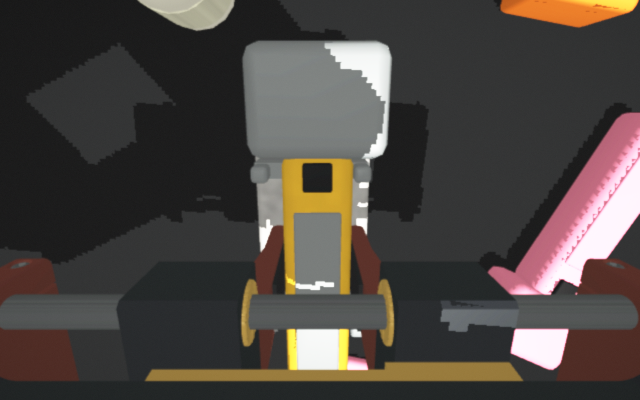

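Scanner lies between the cheeks at (260/365, 172), about 3 mm above the saddles.

Emit:
step_arm --pt "-0.1 0.2 0 0 0 0 0" --pt "0 0.1 0 0 0 0 0" --pt "0 0 0 0 0 0 0"

```text
clock: 49.38
tool_pos: [0.4466, -0.37, 0.2202]
tcp_rot: [0.514, -0.514, 0.486, -0.486]
force: [-1.5, 1.5, 5.0]
width: 0.34
```

Emit:
step_arm --pt "0 0.1 0 0 0 0 0" --pt "0 0 0 0 0 0 0"

```text
clock: 49.62
tool_pos: [0.4466, -0.37, 0.2202]
tcp_rot: [0.514, -0.514, 0.486, -0.486]
force: [-3.1, 3.3, 13.4]
width: 0.343
```

Seated; release and retreat.

Emit:
step_arm --pt "0 -0.15 0 0 0 0 0" --pt "0 0 0 0 0 0 0.42" --pt "0 0 0 0 0 0 0.5" --pt "0 0 0 0 0 0 0.6" --pt "0 0 0 0 0 0 0.6" --pt "0 -1 0 0 0 0 0.6" --pt "0 -3 0 0 0 0 0.6" --pt "0 -5 0 0 0 0 0.6" --pt "0 -5 0 0 0 0 0.6" --pt "0 -4 0 0 0 0 0.6"

```text
clock: 50.88
tool_pos: [0.4466, -0.3701, 0.4033]
tcp_rot: [-0.514, 0.514, -0.485, 0.487]
force: [-0.1, -0.6, -0.9]
width: 0.602
```

Emit:
step_arm --pt "0 0 0 0 0 0 0.6" --pt "0 0 0 0 0 0 0.6"

```text
clock: 51.12
tool_pos: [0.4463, -0.3697, 0.4]
tcp_rot: [0.514, -0.514, 0.486, -0.486]
force: [-0.4, 0.1, -0.1]
width: 0.598
```

```bash
python3 - <<'E'
from h import *
goto([.4417,-.3673,.4022],3.13); s=snap('wrist','w30'); t=snap('scene','s30'); 
c=np.hstack([cv2.resize(s['img'][60:250,260:380],(360,570)),cv2.resize(t['img'][130:300,190:320],(436,570))])
cv2.imwrite('pics/c30.png',c[:,:,::-1])
P=pts(t);hsv=cv2.cvtColor(t['img'],cv2.COLOR_RGB2HSV)
for n,a,b in(('g',50,85),('y',24,34),('o',8,18),('r',0,5)):
    m=(hsv[...,0]>=a)&(hsv[...,0]<=b)&(hsv[...,1]>150)&(P[...,2]>.27)&(P[...,2]<.33)&(P[...,0]>.6)&(P[...,0]<.7)
    print(n,m.sum(),np.median(P[m],0).round(4),P[m][:,2].max())
E
```

```text
t 51.12 pos [ 0.4463 -0.3697  0.4   ] yaw 3.19 tilt 0.03 w 0.598 F [-0.4  0.1 -0.1]
shift cm [-0.27 -0.22 -0.44] turn [ 0.02  0.06 -0.03] | shift in target axes [-0.27 -0.22 -0.44]
g 33 [ 0.6577 -0.0483  0.3039] 0.30760217764643544
y 31 [0.6571 0.021  0.3041] 0.3065746867613571
o 20 [0.6628 0.0939 0.3024] 0.3050740697114593
r 38 [0.6661 0.1604 0.3034] 0.3075946027837662
```

View pics/c30.png

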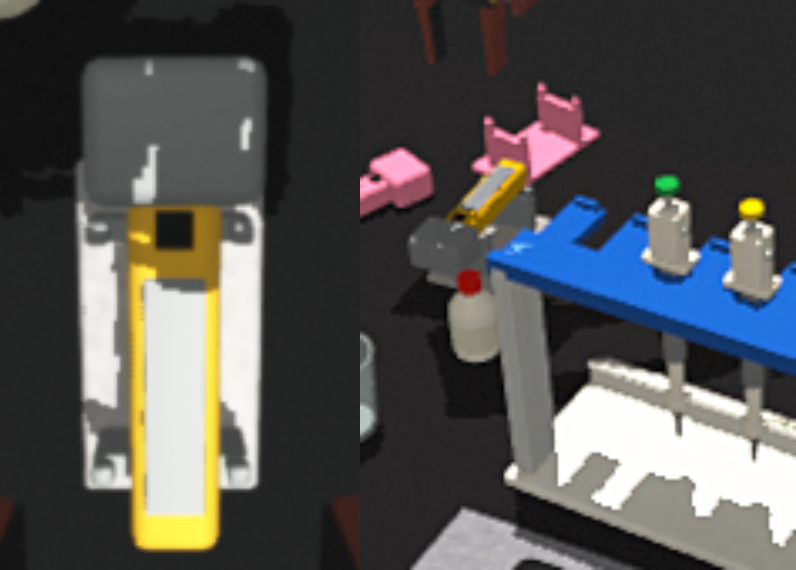

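View pics/s30.png

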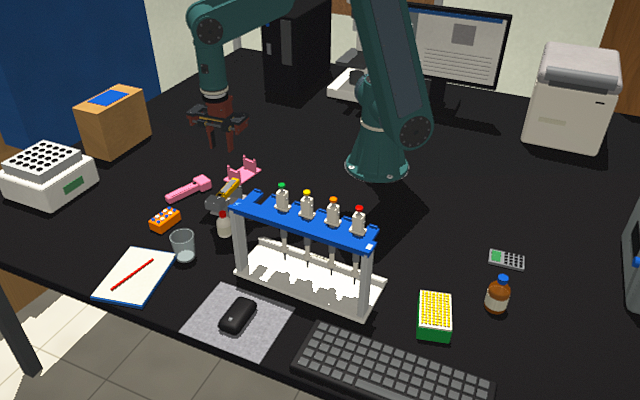

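```bash
python3 -c "
from h import *
print(order.job_done())"
```

```text
the job is handed in; nothing more can be done
None
```

I hung the three pipettes I found, scanned the label, put the scanner back in its cradle and handed the job in at about 51 s. No verdict was reported.

- **Pipettes:** Yellow hangs in slot 3, green in slot 2 and red in slot 5. I found no blue one in any view. The last scene image shows all three upright. Their buttons sit within about 2 mm of the height of the orange one already in slot 4, which did not visibly move.
- **Scanner:** I held it still about 8 cm from the label for about 2.5 s. By my reckoning it was within a few mm of the line of sight. Nothing in the interface confirms that the scan was accepted.
- **Cradle:** The last wrist image shows the scanner between the cheeks with its head to the front. The gripper is open and about 18 cm clear.

**Checks that disagreed**
- Green was still tilted about 5° after the first bob, so I eased the grip and bobbed it again. It then read about 1°.
- Once, just before going into slot 2, its side tilt read 4°, but on few depth points. The wrist image showed it in line with the slot, so I went on.
- Yellow touched the comb about 5 mm higher than I had calculated. I put this down to its caps slipping in the pads, and its button matched the orange one's height, so I took it as seated.

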